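Rack the cover panels and square off the rack

ROBOT

A 6-joint arm with a two-finger parallel gripper is mounted at the origin on a cart in front of the work surface, level with it; the furniture and walls round the work are solid. World frame = base frame: x ahead of the robot, y to its left, z up, the work surface at z = 0. Lengths are in m, angles in rad, forces in N, time in s.
With the tool pointing down it reaches from about 0.35 to 0.975 m from the base axis. Payload 4.9 kg.
Tool frame: the origin (TCP) lies on the front face of the gripper's body, between the roots of the fingers; the fingertips stand ctrl.finger_overhang ahead of it and the grasp point (between the pads) lies 54 mm ahead of it (ctrl.finger_overhang is the distance from the TCP to the fingertips, in m); z points along the fingers, y is the line along which they close (so a half turn about z gives the same grasp; the last joint's range is limited). The gripper opens to 85 mm and grips with 20 to 120 N. Pads are 22 mm wide; open, the fingers measure 114 mm over their backs; the gripper's body (76 mm by 85 mm) begins 54 mm behind the grasp point. The pads swing forward as they close: fully open they stand 13 mm farther back than shut.
Start: joints at [-1.325, 0.053, 1.613, -0, 1.476, -0.119], TCP at [0.223, -0.584, 0.304] pointing down, gripper open.
Joint ranges: [-3.01, 3.01], [-1.01, 2.22], [0.06, 2.58], [-1.02, 4.17], [0.09, 2.62], [-3.14, 3.14]. Speed limits (rad/s): [2.57, 2.57, 3.14, 3.14, 3.14, 3.14].

INTERFACE

Orientations are given as a rotation vector (axis times angle).
In Python, from station import ctrl, vision gives the robot as it stands. The module is installed in compiled form; this text tells all that it offers.
- The arm moves only by the tool drive_tool, never from a script. Its argument "rows" is a list of rows, each a list of 2 entries, a list of its own where there are three numbers: the shift along the tool's x, y, z in m, then the turn about the tool's z in rad. A call has 1 to 10 rows; each row shifts and turns the commanded pose from where the row before left it, along the tool's axes as they then stand; what a row does not reach is not made up. A row lasts 1/10 s, in which the tool goes at most 50 mm and 8.59 degrees, less where a joint would pass 70% of its speed; a pose out of reach is approached as far as the arm can. A call with a gripper value outside its range is refused whole. "jaw" is the closure, from 0 (fully open) to 1 (shut), set as the call begins (left out, the last holds). The fingers move at their own pace and stop on an object; "grip_force" is the grip in N (left out, the last holds). Time passes only in rows, so rows that do not move let the fingers close. It gives the time, the measured TCP pose, the force, the opening and the grip force at its end, in the units of the state.
- ctrl.get_obs(): the state, without advancing time (a new reading comes with each control period).
- vision.get_image(name): name is "side" or "top"; returns a dict with "image" (480x640x3 uint8, blue, green, red), "vertical_fov" (degrees; the focal length in pixels is half the picture's height over the tangent of half this angle, whatever the lens; pixels are square), "cx", "cy" (the principal point, pixels), "dist_coeffs" ([k1, k2, p1, p2, k3] as OpenCV has them; the pictures are not rectified), "R" (3x3) and "t" (3): a world point X has camera coordinates R X + t. Camera axes: x right, y down, z forward; pixel columns grow to the right and rows downward; lengths in m; the calibration is good to about 2 mm. A picture is of the moment at which its call begins. There is no depth.
- ctrl.finish_job(): hands the job in; it is judged then, once.
The state is a dict: "t": time; "q": joint angles; "dq": joint speeds; "effort": joint torques, N m; "tool_pos": TCP position; "tool_rot": TCP orientation; "contact_force": force on the tool from outside, world axes, zero at the start; "wrist_torque": the same for the moment, N m; "opening": finger opening in m; "grip_force": force on a finger pad.
Only numpy, scipy, OpenCV 4.12 (cv2) and the standard library are available. Lean on these libraries where they do the work, as an engineer would, in place of code of your own. Each camera call takes 0.05 s, during which the arm holds its last target. There are 200 camera calls.

TASK

Slide each coloured cover panel on the drying stage straight forward, away from the steel lip and towards the rack, until its tab is out from under it, lift it clear, and push it all the way down into the spring clip slot of the same colour in the grey dunnage rack. When every panel is clipped in, lay the steel straightedge (with the white handle) on the bench flush along the long edge of the rack that faces the stage, about centred on that edge, and let go of it; leave the other things on the bench alone.

Things in the scene. Friction and masses are not known exactly. Their poses are not given: they have to be found in the camera images.
- panel_red_mid (a point): Red cover panel, 0.12 kg, standing on edge, 84 mm high; maybe absent. Point: half-way up (42 mm above its underside), mid-length. z up, y along its length, x across. Plate 5 mm thick, 76 mm long. Black grip rib on top: 12 mm thick, 50 mm long, 20 to 42 mm above the point. Foot: round bead 10 mm thick, axis 7 mm above the underside.
- panel_yellow_mid (a point): Yellow cover panel, same shape and point as the red one; maybe absent. Tab of all panels: 5 mm thick, at the +y end, reaching from 38 to 56 mm from the middle, 4 to 16 mm above the underside.
- panel_blue_mid (a point): Blue cover panel, same shape, tab and point as the red and yellow ones; maybe absent.
- panel_green_mid (a point): Green cover panel, same shape, tab and point as the red and yellow ones; maybe absent.
- slot_red (a point): Middle of the slot floor between the red strips of the grey dunnage rack; z up, y along the slot, x across. A panel that is home has its underside on the floor and its middle over this point, length along y. Four upright wires guide it: 13 mm apart, at y = -30 and +30 mm, 34 mm high, flaring outwards above 22 mm. Slots are 52 mm apart along x.
- slot_yellow (a point): The same for the yellow slot. Each slot has two sprung clip rollers, 36 mm long, axes 14 mm above the floor, gap 6 mm at rest. The panel's bead must be forced down between them (about 8 to 18 N, starting 14 mm above home); they snap in above it when it is home. A panel only resting on them stands about 13 mm too high.
- slot_blue (a point): The same for the blue slot: middle of its floor, z up, y along the slot, x across it, with the same guide wires and clips. Tall machines stand close by: a white tester left of the stage (y above about 0.31 m, x above 0.43 m) and a press jig with a yellow post right of the rack (y below about -0.12 m, x above 0.47 m).
- slot_green (a point): The same for the green slot: middle of its floor, z up, y along the slot, x across it, with the same guide wires and clips. A panel that is home has a little play and may lean by up to 7 degrees, which is fine.
- rack_edge (a point): Middle of the rack's long edge that faces the stage, 6 mm above the bench: flat side face of the rack's fixed base plate, 196 mm long (x), 104 mm wide, 12 mm thick. z up, x along the edge, y straight out towards the stage. With the straightedge flush its middle is 15 mm out along y. Racked panels reach 96 mm above the bench and, tab towards the stage, end 5 mm inside the edge.
- stage: Drying stage, fixed: base 196 mm (x) by 150 (y), 10 thick, origin under its centre. Lanes along y at x = -78, -26, 26, 78, between strips 13 mm apart, 26 high. Panels start upright, middle at y = 10, underside 10 above the bench. Steel lip at the +y end (y 51 to 74, 29 to 37 above the bench) covers their tabs by 15 mm: slide a panel at least 17 mm (30 is safe) along -y, then lift.
- straightedge_mid (a point): Steel straightedge with an upright white handle, 0.35 kg, on the bench. Point: half-way up (34 mm above its underside), over its middle. Bar 150 mm long (local x), 30 mm wide (y), 12 mm thick; square handle in its middle 16 by 16 mm, reaching 68 mm above the underside. z up. Either side may face the rack. A fixed rail 12 mm high runs along the bench's front edge.
- vial: white dropper bottle with red cap, 31 mm wide, 94 mm high, origin at its underside; a bystander
- grease_tin: flat tin with blue lid, 54 mm wide, 24 mm high, origin at its underside; a bystander
- tape_roll: roll of blue tape, 73 mm wide, 25 mm high, origin at its underside; a bystander

How it is judged:
By the outcome, as a careful person would: the job done as asked, in the order asked, and still so for the second after the job is handed in, with the robot touching nothing.
Of panel_red, panel_yellow, panel_blue, panel_green only 3 to 4 are there at a start; the rules pass over those that are not, and their reading is None.
At some moment in a run one of straightedge may be knocked a few centimetres aside while the robot is not near it.
It also fails if it takes over 210 s, if anything falls off the work surface, if the arm or the gripper's body presses on something with over 40 N, if the wrist force passes 120 N, or if a joint passes its speed limit or range.

## Working session

There is one attempt and no reset: what is moved stays moved. The work goes in short steps, Python scripts to look and compute and a tool call to move; the robot and the scene stay as the last step left them, time stands still between calls to the robot, and variables do not carry over. Pictures are saved under pics/ and viewed, at most 14 in all, crops included, and the job is handed in when it is done.

Besides the shell and the picture viewer there is one more tool, called by a JSON object that holds its "api" and its "payload". drive_tool: Moves the arm, as the interface text tells. Its arguments: {"type":"object","properties":{"rows":{"type":"array","items":{"type":"array"}},"jaw":{"type":"number"},"grip_force":{"type":"number"}},"required":["rows"]}

```bash
mkdir -p pics; cat > h.py <<'E'
import numpy as np, cv2
from station import ctrl, vision
def snap(n,f=None):
    d=vision.get_image(n)
    if f: cv2.imwrite(f'pics/{f}.png',d['image'])
    h=d['image'].shape[0]; fl=h/2/np.tan(np.radians(d['vertical_fov'])/2)
    d['K']=np.array([[fl,0,d['cx']],[0,fl,d['cy']],[0,0,1]]); d['R']=np.array(d['R']);d['t']=np.array(d['t']);d['D']=np.array(d['dist_coeffs'])
    return d
def ray(d,uv,z):
    p=cv2.undistortPoints(np.array([[uv]],float),d['K'],d['D'])[0,0]
    c=-d['R'].T@d['t']; v=d['R'].T@np.array([p[0],p[1],1]); return c+v*(z-c[2])/v[2]
def proj(d,X):
    return cv2.projectPoints(np.atleast_2d(np.array(X,float)),cv2.Rodrigues(d['R'])[0],d['t'],d['K'],d['D'])[0][:,0]
E
python3 - <<'E'
from h import *
for n in('side','top'):
    d=snap(n,n+'1'); print(n,d['vertical_fov'],-d['R'].T@d['t'],d['R'].round(3).tolist())
o=ctrl.get_obs(); print(ctrl.finger_overhang,o)
E
```

```text
side 50.557719792203315 [1.40068338 0.14299427 0.47802232] [[-0.049, 0.999, 0.009], [0.455, 0.031, -0.89], [-0.889, -0.039, -0.456]]
top 53.08901554478391 [0.56001053 0.08506047 0.9015189 ] [[0.008, -1.0, -0.006], [-0.999, -0.007, -0.049], [0.048, 0.007, -0.999]]
0.0726 {'t': 0.1, 'q': array([-1.32500534e+00,  5.32822640e-02,  1.61415338e+00,  1.92651128e-05,
        1.47601740e+00, -1.19018594e-01]), 'dq': array([-0.0014488 , -0.00180137, -0.00484036, -0.00064337,  0.00013229,
       -0.00016252]), 'effort': array([-2.38977145e-04, -3.94908893e+01, -3.71360886e+01, -1.48315103e-04,
        3.94315110e-03,  7.13985415e-06]), 'tool_pos': array([ 0.22286949, -0.58345023,  0.30279314]), 'tool_rot': array([-3.08764811e+00, -5.69529319e-01,  1.54954472e-04]), 'contact_force': array([ 0.4447583 , -0.69136029,  0.66506004]), 'wrist_torque': array([-0.00309652,  0.00889821,  0.05603252]), 'grip_force': 0.0, 'opening': 0.08526181371578717}
```

View pics/top1.png

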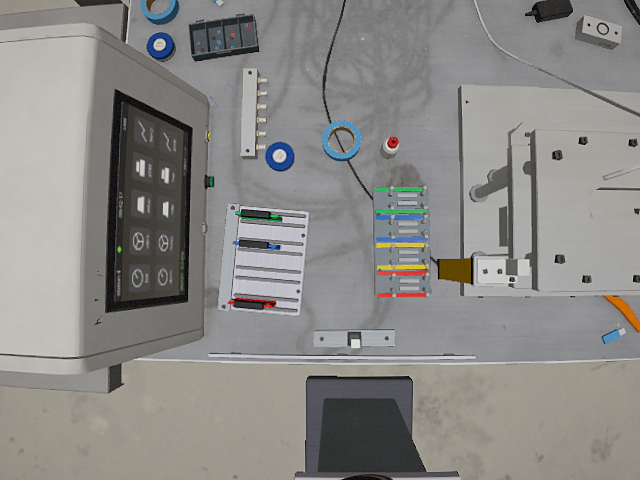

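View pics/side1.png

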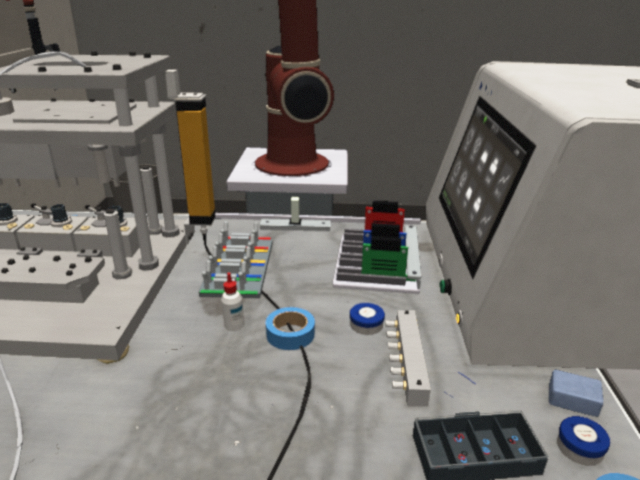

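Three panels are there (red, blue, green; the yellow one is absent). The stage is at about px (265,260), the rack at (402,242) and the straightedge at (354,339). I'll enlarge this area for exact corners.

```bash
python3 - <<'E'
import cv2
i=cv2.imread('pics/top1.png')
cv2.imwrite('pics/c1.png',cv2.resize(i[195:325,215:315],None,fx=4.5,fy=4.5,interpolation=cv2.INTER_CUBIC))
cv2.imwrite('pics/c2.png',cv2.resize(i[175:355,305:445],None,fx=3.3,fy=3.3,interpolation=cv2.INTER_CUBIC))
E
```

```text
(no output)
```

View pics/c1.png

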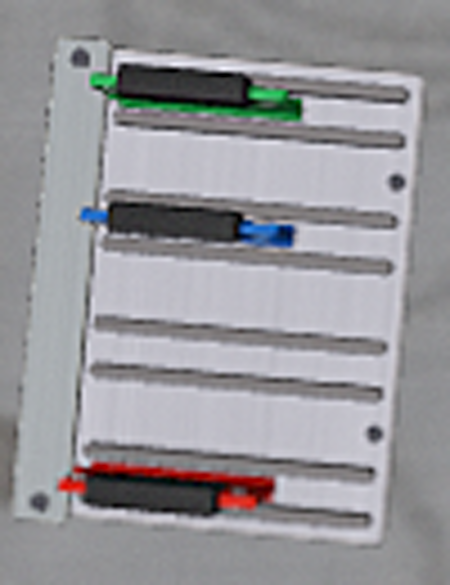

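View pics/c2.png

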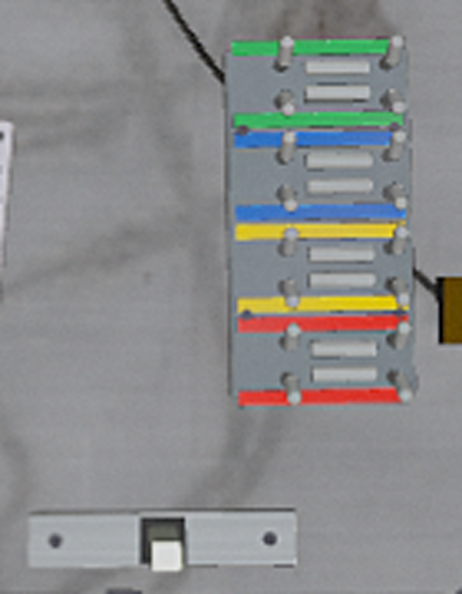

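The crops show the stage strips, lip and base corners, the rack roller pairs, and the straightedge corners and handle. I'll fit poses from those points.

```bash
cat > fit1.py <<'E'
from h import *
from scipy.optimize import least_squares as LS
from scipy.spatial.transform import Rotation as Ro
d=snap('top')
c1=lambda p:(np.array(p,float)+.5)/4.5-.5+[215,195]
c2=lambda p:(np.array(p,float)+.5)/3.3-.5+[305,175]
def fit(obs,cvt,g,w=None):
    L=np.array([o[0] for o in obs],float);U=np.array([cvt(o[1]) for o in obs])
    def f(s):
        c,n=np.cos(s[2]),np.sin(s[2]);X=np.c_[s[0]+c*L[:,0]-n*L[:,1],s[1]+n*L[:,0]+c*L[:,1],L[:,2]]
        e=proj(d,X)-U
        if w is not None:e=e*w
        return e.ravel()
    r=LS(f,g,loss='soft_l1'); print(r.x.round(4),'yawdeg',np.degrees(r.x[2]).round(2));print((r.fun.reshape(-1,2)).round(1).tolist()); return r.x
m=.001
# stage: base corners (front, z10), lip corners z37
fit([((.098,-.075,.01),(422,75)),((-.098,-.075,.01),(382,545)),((.098,.074,.037),(58,38)),((-.098,.074,.037),(15,518)),((.098,.051,.037),(112,42)),((-.098,.051,.037),(65,522))],c1,[.5,.2,0])
for n,p in(('g',(183,84)),('b',(174,221)),('r',(150,493))): print(n,ray(d,c1(p),.09).round(4), )
for p in((405,118),(392.5,244.5),(381.5,370.5),(370,496.5),(106,219),(94.5,346)):print('lane',ray(d,c1(p),.026).round(4),ray(d,c1(p),.036).round(4))
# rack: roller pair mids
S=[.078,.026,-.026,-.078]
P=[(337.5,79.5),(341,173),(341.5,267.5),(344,361)]
fit([((s,-.052,.03),p) for s,p in zip(S,P)],c2,[.5,0,0])
for p in((228,40),(228,395)):print('rackcorner',ray(d,c2(p),.012).round(4))
fit([((.075,.015,.012),(28,513)),((-.075,.015,.012),(297,511)),((-.075,-.015,.012),(297,566)),((.075,-.015,.012),(28,568)),((0,0,.068),(167,555))],c2,[.35,0,1.5])
o=ctrl.get_obs();print(Ro.from_rotvec(o['tool_rot']).as_matrix().round(3))
E
python3 fit1.py
```

```text
[ 0.5625  0.2164 -0.079 ] yawdeg -4.52
[[0.7, -0.4], [0.3, 0.3], [-0.4, -0.5], [-1.1, 0.3], [-0.0, -0.4], [0.3, 0.6]]
g [0.6412 0.2213 0.09  ]
b [0.5893 0.2239 0.09  ]
r [0.4869 0.2317 0.09  ]
lane [0.6343 0.1411 0.026 ] [0.6334 0.1404 0.036 ]
lane [0.5828 0.1456 0.026 ] [0.5826 0.1449 0.036 ]
lane [0.5318 0.1496 0.026 ] [0.5321 0.1488 0.036 ]
lane [0.4808 0.1537 0.026 ] [0.4818 0.153  0.036 ]
lane [0.5922 0.2628 0.026 ] [0.5919 0.2608 0.036 ]
lane [0.5405 0.2667 0.026 ] [0.5407 0.2647 0.036 ]
[0.5969 0.0043 0.0217] yawdeg 1.24
[[0.1, -0.1], [-0.3, -0.0], [0.2, -0.1], [-0.0, 0.2]]
rackcorner [0.7002 0.0136 0.012 ]
rackcorner [0.5003 0.0129 0.012 ]
[0.42   0.0489 1.579 ] yawdeg 90.47
[[0.2, 15.7], [-0.1, 16.2], [-0.1, -16.7], [0.2, -17.2], [-0.0, 0.0]]
[[ 0.934  0.357 -0.   ]
 [ 0.357 -0.934  0.002]
 [ 0.    -0.002 -1.   ]]
```

```bash
python3 - <<'E'
from h import *
d=snap('top');I=d['image'];H=cv2.cvtColor(I,cv2.COLOR_BGR2HSV)
for n,lo,hi in(('g',50,75),('b',100,120),('y',20,32),('r',0,8)):
    m=((H[...,0]>=lo)&(H[...,0]<=hi)&(H[...,1]>110)).astype('uint8'); m[:,:374]=0;m[:,432:]=0;m[:184]=0;m[300:]=0
    k,lab,st,c=cv2.connectedComponentsWithStats(m)
    ys,xs=np.nonzero(m); P=np.array([ray(d,(x,y),.013)[:2] for x,y in zip(xs,ys)])
    mid=(P[:,0].min()+P[:,0].max())/2
    for q in (P[P[:,0]>mid],P[P[:,0]<mid]):
        a=np.polyfit(q[:,1],q[:,0],1); print(n,len(q),'x at y=-.048: %.4f slope %.4f'%(np.polyval(a,-.048),a[0]),'y',q[:,1].min().round(4),q[:,1].max().round(4))
g=cv2.cvtColor(I,cv2.COLOR_BGR2GRAY).astype(float)
E=[]
for v in range(192,290,3):
    r=g[v,366:380];D=np.abs(np.diff(r)); D[D<4]=0
    if D.sum()>0: E.append((v,366.5+np.argmax(D)))
print([tuple(np.r_[ray(d,(u,v),.012)[:2]].round(4)) for v,u in E][::4])
E
```

```text
g 171 x at y=-.048: 0.6972 slope -0.0391 y -0.0767 0.0114
g 197 x at y=-.048: 0.6560 slope -0.0291 y -0.084 0.0094
b 381 x at y=-.048: 0.6225 slope 0.0130 y -0.0857 0.0094
b 2 x at y=-.048: 0.5475 slope -0.0049 y -0.0764 -0.0745
y 184 x at y=-.048: 0.5930 slope -0.0165 y -0.0857 0.0074
y 195 x at y=-.048: 0.5518 slope -0.0176 y -0.0876 0.0072
r 191 x at y=-.048: 0.5410 slope -0.0269 y -0.0876 0.0072
r 182 x at y=-.048: 0.4999 slope -0.0311 y -0.0821 0.007
[(np.float64(0.6903), np.float64(0.0234)), (np.float64(0.6679), np.float64(0.014)), (np.float64(0.6454), np.float64(0.0158)), (np.float64(0.6231), np.float64(0.0158)), (np.float64(0.6008), np.float64(0.0157)), (np.float64(0.5785), np.float64(0.0156)), (np.float64(0.5563), np.float64(0.0137)), (np.float64(0.5341), np.float64(0.0136)), (np.float64(0.512), np.float64(0.0134))]
```

{"api": "drive_tool", "payload": {"rows": [[[0, 0, 0], -0.14], [[0, 0, 0], -0.14], [[0, 0, 0], -0.14], [[0, 0, 0], -0.14], [[0, 0, 0], -0.14], [[0, 0, 0], -0.14], [[0, 0, 0], -0.14], [[0, 0, 0], -0.14], [[0, 0, 0], 0], [[0, 0, 0], 0]], "jaw": 0.5}}

```text
t: 1.2
tool_pos: [0.223, -0.5838, 0.3037]
tool_rot: [-2.318, -2.12, -0.0]
contact_force: [0.0, 0.5, -0.3]
opening: 0.0427
grip_force: 0.0
```

```bash
cat > go.py <<'E'
import sys
from h import *
from scipy.spatial.transform import Rotation as Ro
ST=(np.array([.5625,.2164]),-.079); RK=(np.array([.5969,.0043]),.0217)
def pan(c):
    l=dict(g=.078,b=.026,y=-.026,r=-.078)[c];return loc(ST,l,.01)
def slot(c):
    l=dict(g=.078,b=.026,y=-.026,r=-.078)[c];return loc(RK,l,-.052)
def loc(F,x,y):
    c,s=np.cos(F[1]),np.sin(F[1]);return F[0]+[c*x-s*y,s*x+c*y]
def st():
    o=ctrl.get_obs();M=Ro.from_rotvec(o['tool_rot']).as_matrix();return o,M
def rel(t,yaw):
    o,M=st();ph=np.arctan2(M[1,1],M[0,1]);
    print('pos',o['tool_pos'].round(4),'yaw',ph.round(4),'tilt',M[:,2].round(4),'F',o['contact_force'].round(1),'open',round(o['opening'],4),'q',o['q'].round(2),'t',o['t'])
    print('target',np.round(t,4),'shift',(M.T@(np.array(t)-o['tool_pos'])).round(4),'turn',round(-(yaw-ph),4))
E
python3 - <<'E'
from go import *
for c in 'gbr':print(c,pan(c).round(4),slot(c).round(4))
rel([.42,.1,.30],-.079);rel([*pan('g'),.30],-.079)
E
```

```text
g [0.641  0.2202] [ 0.676 -0.046]
b [0.5892 0.2243] [ 0.624  -0.0471]
r [0.4855 0.2325] [ 0.52   -0.0494]
pos [ 0.223  -0.5838  0.3037] yaw -0.0889 tilt [-1.e-04  4.e-04 -1.e+00] F [ 0.   0.5 -0.3] open 0.0427 q [-1.32  0.05  1.61 -0.    1.48 -1.24] t 1.2
target [0.42 0.1  0.3 ] shift [0.6985 0.1356 0.0039] turn -0.0099
pos [ 0.223  -0.5838  0.3037] yaw -0.0889 tilt [-1.e-04  4.e-04 -1.e+00] F [ 0.   0.5 -0.3] open 0.0427 q [-1.32  0.05  1.61 -0.    1.48 -1.24] t 1.2
target [0.641  0.2202 0.3   ] shift [0.8379 0.3451 0.0039] turn -0.0099
```

{"api": "drive_tool", "payload": {"rows": [[[0.044, 0.008, 0], -0.01], [[0.044, 0.008, 0], 0], [[0.044, 0.008, 0], 0], [[0.044, 0.008, 0], 0], [[0.044, 0.008, 0], 0], [[0.044, 0.008, 0], 0], [[0.044, 0.008, 0], 0], [[0.044, 0.008, 0], 0], [[0.044, 0.008, 0], 0], [[0.044, 0.008, 0], 0]]}}

```text
t: 2.2
tool_pos: [0.3366, -0.1496, 0.3041]
tool_rot: [2.307, 2.131, 0.001]
contact_force: [0.3, 0.4, -0.4]
opening: 0.043
grip_force: 0.0
```

{"api": "drive_tool", "payload": {"rows": [[[0.044, 0.008, 0], 0], [[0.044, 0.008, 0], 0], [[0.044, 0.008, 0], 0], [[0.044, 0.008, 0], 0], [[0.044, 0.008, 0], 0], [[0.044, 0.008, 0], 0], [[0, 0, 0], 0]]}}

```text
t: 2.9
tool_pos: [0.4045, 0.1124, 0.3039]
tool_rot: [-2.297, -2.141, -0.001]
contact_force: [-0.2, -0.6, 0.7]
opening: 0.0425
grip_force: 0.0
```

```bash
python3 - <<'E'
from go import *
rel([*pan('g'),.22],-.079)
E
```

```text
pos [0.4045 0.1124 0.3039] yaw -0.0706 tilt [-4.0e-04  1.5e-03 -1.0e+00] F [-0.2 -0.6  0.7] open 0.0425 q [ 0.09 -0.47  2.06  0.    1.55  0.16] t 2.9
target [0.641  0.2202 0.22  ] shift [0.1241 0.2284 0.084 ] turn 0.0084
```

{"api": "drive_tool", "payload": {"rows": [[[0.0207, 0.038, 0], 0.008], [[0.0207, 0.038, 0], 0], [[0.0207, 0.038, 0], 0], [[0.0207, 0.038, 0], 0], [[0.0207, 0.038, 0.02], 0], [[0.0207, 0.038, 0.02], 0], [[0, 0, 0.04], 0], [[0, 0, 0], 0], [[0, 0, 0], 0]]}}

```text
t: 3.8
tool_pos: [0.6413, 0.2123, 0.223]
tool_rot: [-2.314, -2.123, 0.004]
contact_force: [-0.0, -0.1, 0.9]
opening: 0.0426
grip_force: 0.0
```

```bash
python3 - <<'E'
from go import *
rel([*pan('g'),.138],-.079)
d=snap('top');I=d['image']
a=cv2.resize(I[170:290,215:375],None,fx=5,fy=5,interpolation=cv2.INTER_CUBIC)
cv2.imwrite('pics/g1.png',a)
E
```

```text
pos [0.6413 0.2123 0.223 ] yaw -0.0858 tilt [-3.e-03 -8.e-04 -1.e+00] F [-0.  -0.1  0.9] open 0.0426 q [ 0.21  0.23  1.56 -0.    1.36  0.3 ] t 3.8
target [0.641  0.2202 0.138 ] shift [ 0.008  -0.0007  0.085 ] turn -0.0068
```

View pics/g1.png

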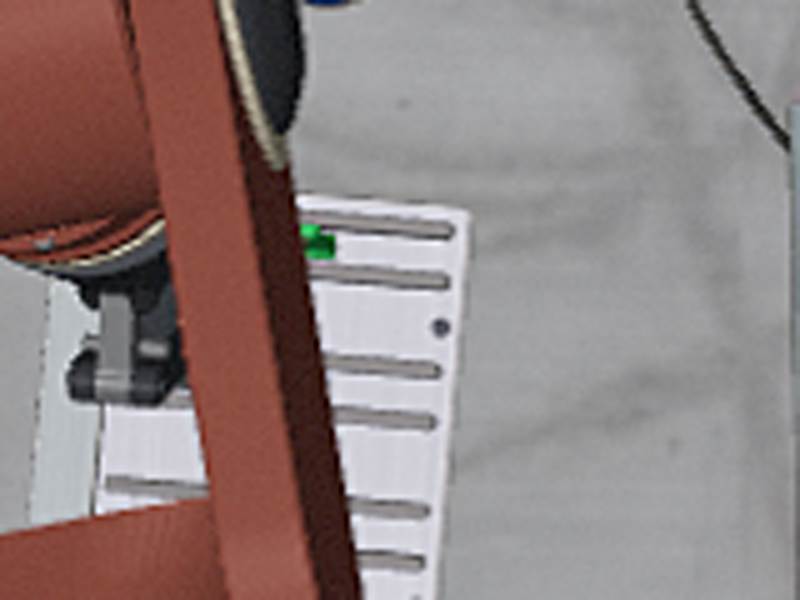

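The top view is blocked by the forearm, but the green panel's end is visible in its lane. I'll descend using the numbers.

{"api": "drive_tool", "payload": {"rows": [[[0.008, -0.0005, 0.01], -0.007], [[0, 0, 0.025], 0], [[0, 0, 0.02], 0], [[0, 0, 0.015], 0], [[0, 0, 0.012], 0], [[0, 0, 0.003], 0], [[0, 0, 0], 0]]}}

```text
t: 4.55
tool_pos: [0.6422, 0.2213, 0.1391]
tool_rot: [2.305, 2.134, 0.0]
contact_force: [-0.5, -0.1, 0.5]
opening: 0.0429
grip_force: 0.0
```

{"api": "drive_tool", "payload": {"rows": [[[0, 0, 0], 0], [[0, 0, 0], 0], [[0, 0, 0], 0], [[0, 0, 0], 0], [[0, 0, 0], 0]], "jaw": 1, "grip_force": 40}}

```text
t: 5.05
tool_pos: [0.6428, 0.2214, 0.1403]
tool_rot: [2.305, 2.134, 0.003]
contact_force: [-1.2, 0.1, 5.7]
opening: 0.011
grip_force: 40.5
```

```bash
python3 - <<'E'
from go import *
rel([*pan('g'),.138],-.079)
d=snap('side');I=d['image']
cv2.imwrite('pics/g2.png',cv2.resize(I[130:300,300:480],None,fx=3.5,fy=3.5,interpolation=cv2.INTER_CUBIC))
E
```

```text
pos [0.6428 0.2214 0.1403] yaw -0.077 tilt [ 1.8e-03  5.0e-04 -1.0e+00] F [-1.2  0.1  5.7] open 0.011 q [0.22 0.32 1.6  0.   1.22 0.3 ] t 5.05
target [0.641  0.2202 0.138 ] shift [-0.0013 -0.0016  0.0023] turn 0.002
```

View pics/g2.png

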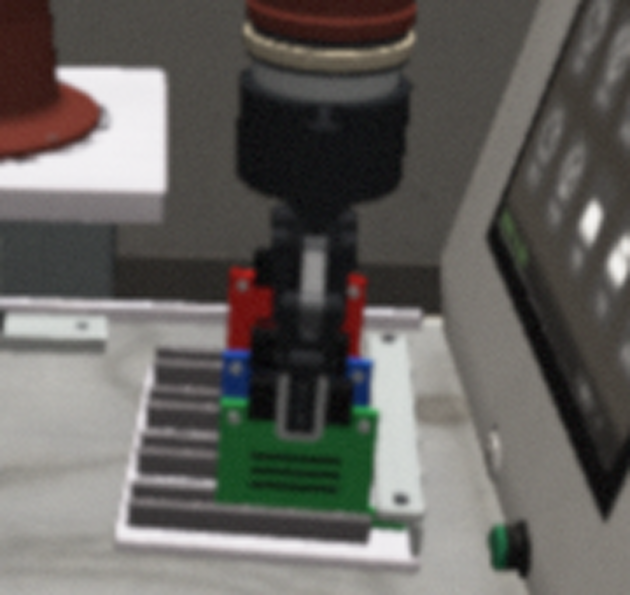

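{"api": "drive_tool", "payload": {"rows": [[[-0.007, 0, 0], 0], [[-0.007, 0, 0], 0], [[-0.007, 0, 0], 0], [[-0.007, 0, 0], 0], [[-0.007, 0, 0], 0], [[0, 0, 0], 0], [[0, 0, -0.01], 0], [[0, 0, -0.02], 0], [[0, 0, -0.03], 0], [[0, 0, -0.025], 0]]}}

```text
t: 6.1
tool_pos: [0.6386, 0.1856, 0.2235]
tool_rot: [-2.305, -2.133, 0.005]
contact_force: [0.1, -0.2, -1.1]
opening: 0.0111
grip_force: 39.7
```

```bash
python3 - <<'E'
from go import *
rel([*slot('g'),.22],.022)
E
```

```text
pos [0.6386 0.1856 0.2235] yaw -0.0773 tilt [-0.0029 -0.0015 -1.    ] F [ 0.1 -0.2 -1.1] open 0.0111 q [ 0.17  0.2   1.58 -0.    1.36  0.25] t 6.1
target [ 0.676 -0.046  0.22 ] shift [-0.228   0.0552  0.0037] turn -0.0993
```

{"api": "drive_tool", "payload": {"rows": [[[-0.0285, 0.0069, 0], 0], [[-0.0285, 0.0069, 0], 0], [[-0.0285, 0.0069, 0], 0], [[-0.0285, 0.0069, 0], 0], [[-0.0285, 0.0069, 0], 0], [[-0.0285, 0.0069, 0], 0], [[-0.0285, 0.0069, 0], 0], [[-0.0285, 0.0069, 0], 0], [[0, 0, 0], -0.1], [[0, 0, 0], 0]]}}

```text
t: 7.1
tool_pos: [0.676, -0.0466, 0.2223]
tool_rot: [-2.196, -2.243, 0.004]
contact_force: [0.3, -0.3, -1.7]
opening: 0.0112
grip_force: 39.7
```

```bash
python3 - <<'E'
from go import *
rel([*slot('g'),.19],.022)
d=snap('side');I=d['image']
cv2.imwrite('pics/s3.png',cv2.resize(I[170:310,170:310],None,fx=4.2,fy=4.2,interpolation=cv2.INTER_CUBIC))
d=snap('top');I=d['image']
cv2.imwrite('pics/t3.png',cv2.resize(I[170:310,350:450],None,fx=4.2,fy=4.2,interpolation=cv2.INTER_CUBIC))
cv2.imwrite('pics/st3.png',np.hstack([cv2.imread('pics/s3.png')[:,:470],cv2.imread('pics/t3.png')[:,:330]]))
E
```

```text
pos [ 0.676  -0.0466  0.2223] yaw 0.0211 tilt [-3.3e-03 -1.0e-04 -1.0e+00] F [ 0.3 -0.3 -1.7] open 0.0112 q [-0.18  0.23  1.55 -0.    1.36 -0.2 ] t 7.1
target [ 0.676 -0.046  0.19 ] shift [0.0006 0.0001 0.0323] turn -0.0009
```

View pics/st3.png

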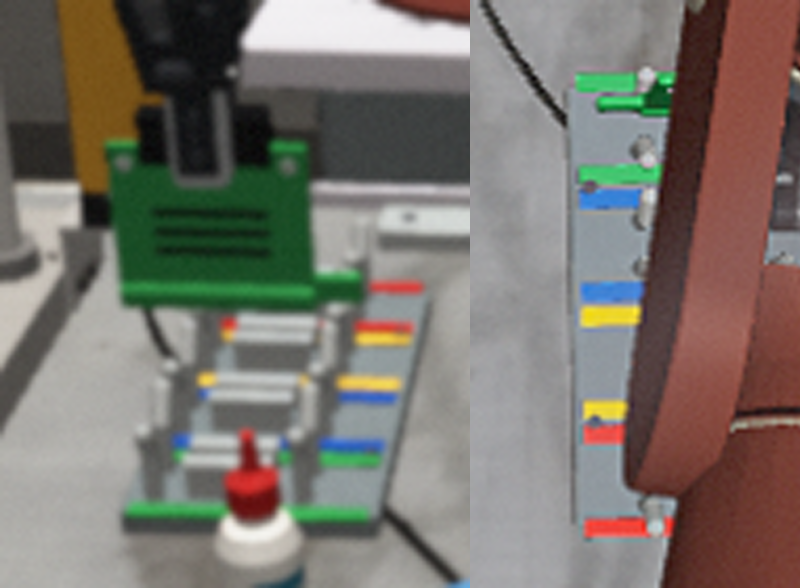

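The green panel hangs level over the rack. Next I check the tab tip (top view, crop (127,104)) and the bead ends (side view, (122,298) and (318,300)) against the expected geometry.

```bash
python3 - <<'E'
from go import *
d=snap('top');s=snap('side')
u=(350+127.5/4.2-.5,170+104/4.2-.5); z=.2223-.127
print('tab tip',ray(d,u,z+.016).round(4),ray(d,u,z+.010).round(4),'expected',loc((np.array([.676,-.0466]),.021),0,.056))
F=(np.array([.676,-.0466]),.021)
for l in [(0.005,-.038,z+.007),(0.005,.038,z+.007),(0,.056,z+.01),(.0025,-.038,z+.084),(.0025,.038,z+.084)]:
    X=[*loc(F,*l[:2]),l[2]];p=proj(s,X)[0];print(l,((p-[170,170]+.5)*4.2-.5).round(0))
# rollers/slot in side view: green strips, roller ends
for l in [(.078,-.018+-.061,.03),(.078,.018-.061,.03),(.078,-.03-.061,.046),(.078,.03-.061,.046)]:
    X=[*loc((np.array([.5969,.0133]),.0217),*l[:2]),l[2]];p=proj(s,X)[0];print(l,((p-[170,170]+.5)*4.2-.5).round(0))
E
```

```text
tab tip [0.6722 0.0114 0.1113] [0.673  0.0109 0.1053] expected [0.67482409 0.00938765]
(0.005, -0.038, 0.1023) [118. 287.]
(0.005, 0.038, 0.1023) [314. 291.]
(0, 0.056, 0.10529999999999999) [362. 279.]
(0.0025, -0.038, 0.17930000000000001) [99. 99.]
(0.0025, 0.038, 0.17930000000000001) [303. 102.]
(0.078, -0.079, 0.03) [189. 443.]
(0.078, -0.043, 0.03) [278. 445.]
(0.078, -0.091, 0.046) [156. 408.]
(0.078, -0.031, 0.046) [306. 411.]
```

{"api": "drive_tool", "payload": {"rows": [[[-0.0005, 0, 0.02], 0], [[0, 0, 0.015], 0], [[0, 0, 0.01], 0], [[0, 0, 0.008], 0], [[0, 0, 0.006], 0], [[0, 0, 0], 0]], "grip_force": 90}}

```text
t: 7.9
tool_pos: [0.6765, -0.0456, 0.1638]
tool_rot: [-2.195, -2.246, 0.002]
contact_force: [0.8, -0.3, -1.7]
opening: 0.0106
grip_force: 90.6
```

{"api": "drive_tool", "payload": {"rows": [[[0, 0, 0.004], 0], [[0, 0, 0.004], 0], [[0, 0, 0.004], 0], [[0, 0, 0.004], 0], [[0, 0, 0], 0]]}}

```text
t: 8.4
tool_pos: [0.6782, -0.046, 0.1519]
tool_rot: [2.194, 2.245, 0.003]
contact_force: [-2.6, 0.7, 7.6]
opening: 0.0104
grip_force: 92.2
```

{"api": "drive_tool", "payload": {"rows": [[[0, 0, 0.003], 0], [[0, 0, 0.003], 0], [[0, 0, 0], 0], [[0, 0, 0], 0]]}}

```text
t: 8.8
tool_pos: [0.677, -0.0458, 0.1427]
tool_rot: [2.196, 2.246, 0.001]
contact_force: [0.2, -0.4, -1.6]
opening: 0.0106
grip_force: 101.1
```

{"api": "drive_tool", "payload": {"rows": [[[0, 0, 0.002], 0], [[0, 0, 0.001], 0], [[0, 0, 0], 0], [[0, 0, 0], 0]]}}

```text
t: 9.2
tool_pos: [0.6776, -0.0462, 0.1419]
tool_rot: [2.195, 2.246, 0.001]
contact_force: [-2.1, -2.6, 6.8]
opening: 0.0102
grip_force: 102.7
```

{"api": "drive_tool", "payload": {"rows": [[[0, 0, 0], 0], [[0, 0, 0], 0], [[0, 0, 0], 0], [[0, 0, 0], 0], [[0, 0, -0.01], 0], [[0, 0, -0.03], 0], [[0, 0, -0.04], 0], [[0, 0, 0], 0]], "jaw": 0.5, "grip_force": 40}}

```text
t: 10.0
tool_pos: [0.6803, -0.0462, 0.2287]
tool_rot: [2.188, 2.239, 0.012]
contact_force: [0.6, -0.4, 1.9]
opening: 0.0426
grip_force: 0.0
```

```bash
python3 - <<'E'
from go import *
rel([*pan('b'),.22],-.079)
E
```

```text
pos [ 0.6803 -0.0462  0.2287] yaw 0.0231 tilt [ 0.013  -0.0022 -0.9999] F [ 0.6 -0.4  1.9] open 0.0426 q [-0.18  0.23  1.55  0.    1.35 -0.2 ] t 10.0
target [0.5892 0.2243 0.22  ] shift [ 0.2726 -0.0849  0.0069] turn 0.1021
```

{"api": "drive_tool", "payload": {"rows": [[[0.0303, -0.0094, 0], 0], [[0.0303, -0.0094, 0], 0], [[0.0303, -0.0094, 0], 0], [[0.0303, -0.0094, 0], 0], [[0.0303, -0.0094, 0], 0], [[0.0303, -0.0094, 0], 0], [[0.0303, -0.0094, 0], 0], [[0.0303, -0.0094, 0], 0], [[0.0303, -0.0094, 0], 0.1], [[0, 0, 0], 0]]}}

```text
t: 11.0
tool_pos: [0.5848, 0.228, 0.2202]
tool_rot: [-2.301, -2.137, -0.001]
contact_force: [0.8, -0.6, 0.7]
opening: 0.0428
grip_force: 0.0
```

```bash
python3 - <<'E'
from go import *
rel([*pan('b'),.138],-.079)
d=snap('side','s4');I=d['image']
cv2.imwrite('pics/s4c.png',cv2.resize(I[150:310,180:330],None,fx=4,fy=3.7,interpolation=cv2.INTER_CUBIC))
E
```

```text
pos [0.5848 0.228  0.2202] yaw -0.0739 tilt [-2.0e-04  1.1e-03 -1.0e+00] F [ 0.8 -0.6  0.7] open 0.0428 q [0.25 0.12 1.68 0.   1.34 0.33] t 11.0
target [0.5892 0.2243 0.138 ] shift [-0.0034  0.0047  0.0822] turn 0.0051
```

View pics/s4c.png

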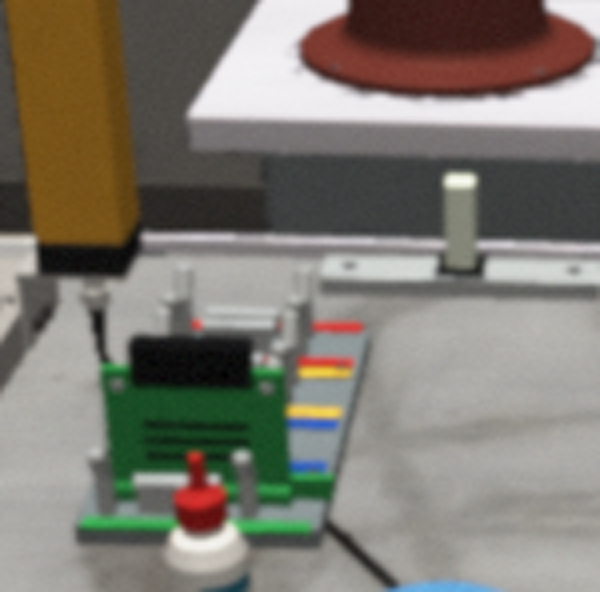

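The green panel is seated: its bead is below the roller and its tab is near the edge. Now blue.

{"api": "drive_tool", "payload": {"rows": [[[-0.004, 0.0055, 0.01], 0.005], [[0, 0, 0.025], 0], [[0, 0, 0.02], 0], [[0, 0, 0.014], 0], [[0, 0, 0.01], 0], [[0, 0, 0.003], 0], [[0, 0, 0], 0]]}}

```text
t: 11.75
tool_pos: [0.5915, 0.2202, 0.1378]
tool_rot: [-2.311, -2.128, 0.0]
contact_force: [0.0, 0.7, 0.1]
opening: 0.043
grip_force: 0.0
```

{"api": "drive_tool", "payload": {"rows": [[[0, 0, 0], 0], [[0, 0, 0], 0], [[0, 0, 0], 0], [[0, 0, 0], 0], [[0, 0, 0], 0]], "jaw": 1, "grip_force": 40}}

```text
t: 12.25
tool_pos: [0.5917, 0.2208, 0.1392]
tool_rot: [2.31, 2.128, 0.002]
contact_force: [-1.9, 0.0, 6.3]
opening: 0.0113
grip_force: 40.5
```

{"api": "drive_tool", "payload": {"rows": [[[-0.007, 0, 0], 0], [[-0.007, 0, 0], 0], [[-0.007, 0, 0], 0], [[-0.007, 0, 0], 0], [[-0.007, 0, 0], 0], [[0, 0, 0], 0], [[0, 0, -0.01], 0], [[0, 0, -0.02], 0], [[0, 0, -0.03], 0], [[0, 0, -0.025], 0]]}}

```text
t: 13.25
tool_pos: [0.5882, 0.1852, 0.2236]
tool_rot: [2.31, 2.128, -0.002]
contact_force: [0.4, 0.7, -1.3]
opening: 0.0112
grip_force: 39.2
```

```bash
python3 - <<'E'
from go import *
rel([.625,-.0506,.22],.022)
E
```

```text
pos [0.5882 0.1852 0.2236] yaw -0.0821 tilt [-4.0e-04 -1.1e-03 -1.0e+00] F [ 0.4  0.7 -1.3] open 0.0112 q [ 0.18  0.09  1.71 -0.    1.34  0.27] t 13.25
target [ 0.625  -0.0506  0.22  ] shift [-0.232   0.056   0.0038] turn -0.1041
```

{"api": "drive_tool", "payload": {"rows": [[[-0.029, 0.007, 0], 0], [[-0.029, 0.007, 0], 0], [[-0.029, 0.007, 0], 0], [[-0.029, 0.007, 0], 0], [[-0.029, 0.007, 0], 0], [[-0.029, 0.007, 0], 0], [[-0.029, 0.007, 0], 0], [[-0.029, 0.007, 0], 0], [[0, 0, 0], -0.104], [[0, 0, 0], 0]]}}

```text
t: 14.25
tool_pos: [0.6249, -0.0514, 0.2224]
tool_rot: [-2.199, -2.243, 0.002]
contact_force: [-0.4, 0.9, -0.5]
opening: 0.0117
grip_force: 39.1
```

```bash
python3 - <<'E'
from go import *
rel([.625,-.0506,.164],.022)
d=snap('side');I=d['image']
a=I[150:310,180:300]
d2=snap('top');b=d2['image'][170:310,350:450]
cv2.imwrite('pics/b3.png',np.hstack([cv2.resize(a,(450,600),interpolation=2),cv2.resize(b,(350,490),interpolation=2).copy() if 0 else cv2.copyMakeBorder(cv2.resize(b,(350,490),interpolation=2),0,110,0,0,cv2.BORDER_CONSTANT)]))
o=ctrl.get_obs();z=o['tool_pos'][2]-.1298
F=(o['tool_pos'][:2],.022)
for y in(-.038,.038):
  for off in (0,.0035):
    X=[*loc(F,.005,y+off),z+.007];print(y,off,((proj(d,X)[0]-[180,150]+.5)*3.75-.5).round(0))
E
```

```text
pos [ 0.6249 -0.0514  0.2224] yaw 0.0202 tilt [-1.1e-03 -4.0e-04 -1.0e+00] F [-0.4  0.9 -0.5] open 0.0117 q [-0.2   0.12  1.68 -0.    1.34 -0.22] t 14.25
target [ 0.625  -0.0506  0.164 ] shift [0.0008 0.0002 0.0584] turn -0.0018
-0.038 0 [ 90. 285.]
-0.038 0.0035 [ 97. 285.]
0.038 0 [256. 288.]
0.038 0.0035 [263. 289.]
```

View pics/b3.png

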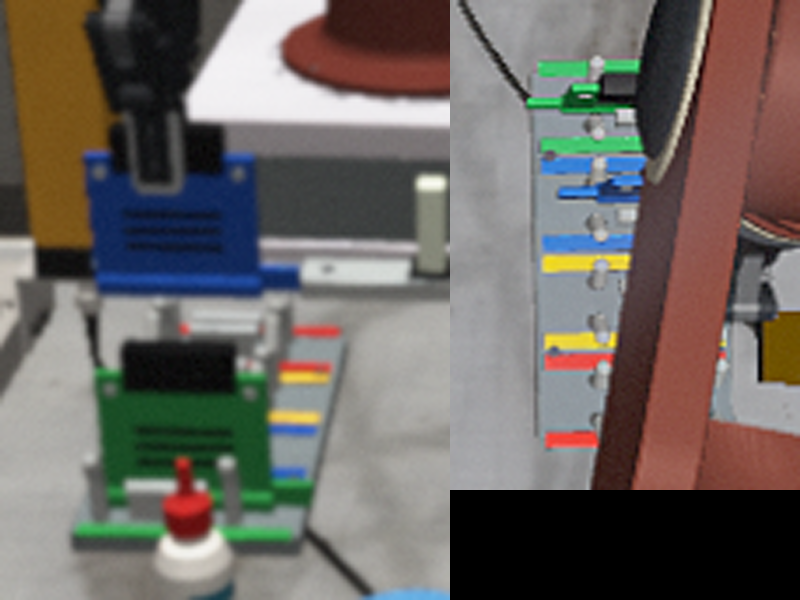

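```bash
python3 - <<'E'
from go import *
d=snap('top');I=d['image'];H=cv2.cvtColor(I,cv2.COLOR_BGR2HSV)
for v in range(196,203):print(v,[tuple(map(int,H[v,u,:2])) for u in range(368,380)])
for v in range(221,226):print(v,[tuple(map(int,H[v,u,:2])) for u in range(376,386)])
print('top: tab(372,199) ',ray(d,(371.7,199),.026),ray(d,(371.7,199),.02),'edge',ray(d,(373.5,205),.012),'blue tab',ray(d,(380.3,224.5),.1085))
s=snap('side')
a=s['image'][255:310,195:275]
cv2.imwrite('pics/gs.png',cv2.resize(a,None,fx=10,fy=10,interpolation=2))
F=(np.array([.677,-.0475]),.0217)
for l in [(0,.056,.02),(.005,.038,.019),(.005,-.038,.019),(.01,.03,.046),(.01,-.03,.046),(.01,.061,.012)]:
    print(l,((proj(s,[*loc(F,*l[:2]),l[2]])[0]-[195,255]+.5)*10-.5).round(0))
E
```

```text
196 [(0, 2), (0, 5), (40, 18), (150, 14), (170, 6), (105, 7), (108, 23), (108, 23), (107, 25), (112, 24), (114, 22), (114, 24)]
197 [(140, 5), (15, 4), (13, 30), (173, 67), (26, 51), (153, 19), (136, 26), (134, 30), (136, 35), (134, 30), (133, 32), (135, 30)]
198 [(105, 3), (135, 6), (143, 10), (167, 92), (69, 177), (70, 180), (70, 186), (70, 194), (70, 191), (70, 193), (70, 195), (70, 199)]
199 [(120, 3), (120, 5), (144, 8), (150, 8), (71, 171), (70, 161), (71, 165), (70, 162), (70, 163), (70, 165), (70, 159), (70, 168)]
200 [(150, 2), (150, 2), (144, 8), (71, 25), (68, 210), (69, 239), (70, 224), (69, 216), (68, 220), (69, 223), (70, 234), (69, 221)]
201 [(150, 2), (100, 5), (143, 6), (150, 2), (80, 7), (90, 2), (109, 20), (107, 29), (106, 24), (110, 22), (105, 25), (107, 25)]
202 [(135, 3), (90, 2), (135, 6), (160, 5), (144, 9), (110, 6), (114, 22), (109, 26), (108, 26), (105, 24), (109, 24), (110, 23)]
221 [(103, 22), (102, 16), (104, 18), (104, 18), (99, 21), (98, 18), (93, 16), (102, 16), (95, 18), (99, 16)]
222 [(102, 24), (100, 24), (102, 29), (103, 23), (101, 18), (101, 18), (99, 11), (95, 10), (90, 7), (90, 5)]
223 [(104, 27), (100, 24), (104, 24), (95, 19), (94, 12), (109, 83), (107, 135), (108, 120), (108, 119), (108, 155)]
224 [(102, 24), (105, 26), (104, 24), (97, 21), (106, 33), (107, 206), (106, 196), (106, 194), (106, 191), (106, 199)]
225 [(102, 29), (104, 24), (101, 26), (98, 17), (109, 26), (107, 187), (106, 187), (106, 185), (106, 184), (106, 182)]
top: tab(372,199)  [0.67536869 0.01847881 0.026     ] [0.67615925 0.01802252 0.02      ] edge [0.66599613 0.01403413 0.012     ] blue tab [0.62212549 0.01037991 0.1085    ]
(0, 0.056, 0.02) [631. 268.]
(0.005, 0.038, 0.019) [521. 286.]
(0.005, -0.038, 0.019) [ 74. 276.]
(0.01, 0.03, 0.046) [459. 163.]
(0.01, -0.03, 0.046) [ 99. 154.]
(0.01, 0.061, 0.012) [655. 341.]
```

View pics/gs.png

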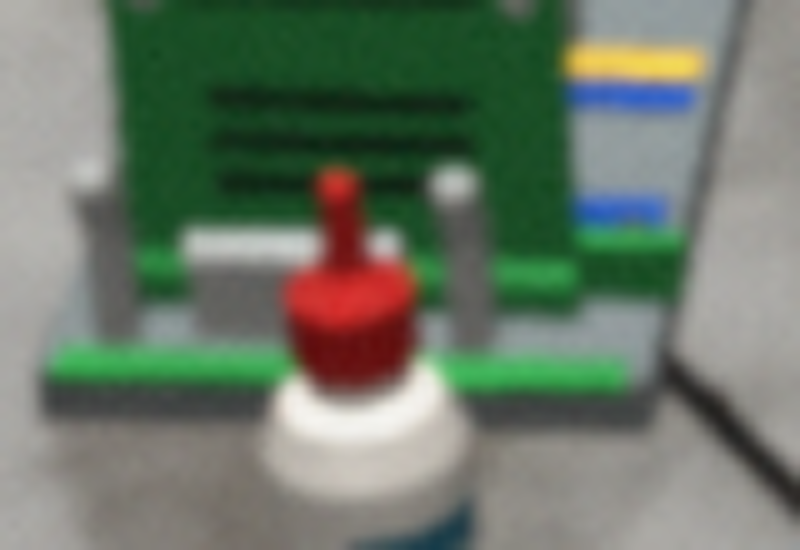

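Side view: the placed green panel sits about 9 mm too far towards the stage (tab end at 685, expected about 631), so it slid at or after insertion. I'll fix that later. Blue goes in now, and I'll check for slip before letting go.

{"api": "drive_tool", "payload": {"rows": [[[-0.001, 0, 0.02], 0], [[0, 0, 0.015], 0], [[0, 0, 0.01], 0], [[0, 0, 0.008], 0], [[0, 0, 0.006], 0], [[0, 0, 0], 0], [[0, 0, 0], 0]], "grip_force": 90}}

```text
t: 15.15
tool_pos: [0.6255, -0.0512, 0.1643]
tool_rot: [2.197, 2.245, 0.001]
contact_force: [0.5, -0.4, -1.6]
opening: 0.0106
grip_force: 90.3
```

```bash
cat > tab.py <<'E'
import sys
from go import *
rel([.625,-.05,.14],.022)
# tab-end measurement by colour in top view: args hue lo hi, vmin vmax, z tab centre
def tabtip(lo,hi,x,zs):
    d=snap('top');H=cv2.cvtColor(d['image'],cv2.COLOR_BGR2HSV)
    m=((H[...,0]>=lo)&(H[...,0]<=hi)&(H[...,1]>110))
    for z in zs:
        v=int(round(proj(d,[x,.0,z])[0][1]))
        for r in(v-2,v-1,v,v+1,v+2):
            us=np.nonzero(m[r,360:400])[0]
            if len(us): print(z,'row',r,'tip u',us[0]+360,ray(d,(us[0]+360-.5,r),z)[:2].round(4))
if sys.argv[1]=='b':tabtip(100,120,.624,[float(sys.argv[2])])
if sys.argv[1]=='g':tabtip(50,85,.676,[float(sys.argv[2])])
if sys.argv[1]=='r':tabtip(0,8,.52,[float(sys.argv[2])])
E
python3 tab.py b .05; python3 tab.py g .026
```

```text
pos [ 0.6255 -0.0512  0.1643] yaw 0.0219 tilt [ 6.e-04 -1.e-04 -1.e+00] F [ 0.5 -0.4 -1.6] open 0.0106 q [-0.2   0.18  1.72  0.    1.24 -0.22] t 15.15
target [ 0.625 -0.05   0.14 ] shift [ 0.0012 -0.0005  0.0243] turn -0.0001
0.05 row 224 tip u 389 [ 0.6277 -0.0097]
0.05 row 225 tip u 388 [ 0.6259 -0.008 ]
0.05 row 226 tip u 378 [0.624  0.0099]
0.05 row 227 tip u 378 [0.6222 0.0098]
0.05 row 228 tip u 379 [0.6204 0.0081]
pos [ 0.6257 -0.0512  0.1646] yaw 0.022 tilt [ 1.1e-03 -2.0e-04 -1.0e+00] F [-1.   0.3 -0.4] open 0.0103 q [-0.2   0.18  1.72  0.    1.24 -0.22] t 15.2
target [ 0.625 -0.05   0.14 ] shift [ 0.0013 -0.0007  0.0246] turn -0.0
0.026 row 197 tip u 382 [6.792e-01 5.000e-04]
0.026 row 198 tip u 372 [0.6772 0.0188]
0.026 row 199 tip u 372 [0.6754 0.0188]
0.026 row 200 tip u 372 [0.6735 0.0188]
0.026 row 201 tip u 382 [6.718e-01 5.000e-04]
```

{"api": "drive_tool", "payload": {"rows": [[[-0.002, 0, 0.004], 0], [[0, 0, 0.004], 0], [[0, 0, 0.004], 0], [[0, 0, 0.004], 0], [[0, 0, 0], 0]]}}

```text
t: 15.75
tool_pos: [0.6265, -0.0535, 0.1504]
tool_rot: [2.195, 2.244, 0.002]
contact_force: [-1.6, -1.3, 8.7]
opening: 0.0104
grip_force: 92.0
```

{"api": "drive_tool", "payload": {"rows": [[[0, 0, 0.003], 0], [[0, 0, 0.003], 0], [[0, 0, 0.002], 0], [[0, 0, 0.001], 0], [[0, 0, 0], 0], [[0, 0, 0], 0]]}}

```text
t: 16.35
tool_pos: [0.626, -0.0531, 0.1413]
tool_rot: [2.196, 2.245, 0.001]
contact_force: [-4.8, 1.5, 11.5]
opening: 0.01
grip_force: 92.6
```

```bash
python3 tab.py b .026
```

```text
pos [ 0.626  -0.0531  0.1413] yaw 0.0221 tilt [ 8.e-04 -1.e-04 -1.e+00] F [-4.8  1.5 11.5] open 0.01 q [-0.2   0.21  1.73  0.    1.21 -0.23] t 16.35
target [ 0.625 -0.05   0.14 ] shift [ 0.0032 -0.0009  0.0013] turn 0.0001
0.026 row 225 tip u 390 [ 0.6278 -0.0143]
0.026 row 226 tip u 387 [ 0.6259 -0.0088]
0.026 row 227 tip u 378 [0.624  0.0077]
0.026 row 228 tip u 378 [0.6221 0.0077]
0.026 row 229 tip u 379 [0.6203 0.0059]
```

{"api": "drive_tool", "payload": {"rows": [[[0, 0, -0.0015], 0], [[0, 0, 0], 0], [[0, 0, 0], 0]], "grip_force": 30}}

```text
t: 16.7
tool_pos: [0.6257, -0.0531, 0.1413]
tool_rot: [2.196, 2.245, 0.001]
contact_force: [-2.3, 0.8, 6.9]
opening: 0.0106
grip_force: 91.6
```

{"api": "drive_tool", "payload": {"rows": [[[0, 0, 0], 0], [[0, 0, 0], 0], [[0, 0, 0], 0], [[0, 0, 0], 0], [[0, 0, 0], 0]], "jaw": 0.5}}

```text
t: 17.2
tool_pos: [0.6251, -0.0531, 0.1401]
tool_rot: [-2.197, -2.245, 0.0]
contact_force: [0.1, -0.7, 0.1]
opening: 0.0426
grip_force: 0.0
```

```bash
python3 tab.py b .026
```

```text
pos [ 0.6251 -0.0531  0.1401] yaw 0.022 tilt [-4.e-04  1.e-04 -1.e+00] F [ 0.1 -0.7  0.1] open 0.0426 q [-0.2   0.21  1.73  0.    1.2  -0.23] t 17.2
target [ 0.625 -0.05   0.14 ] shift [ 0.0031 -0.0001  0.0001] turn -0.0
0.026 row 225 tip u 391 [ 0.6278 -0.0161]
0.026 row 226 tip u 387 [ 0.6259 -0.0088]
0.026 row 227 tip u 378 [0.624  0.0077]
0.026 row 228 tip u 378 [0.6221 0.0077]
0.026 row 229 tip u 379 [0.6203 0.0059]
```

{"api": "drive_tool", "payload": {"rows": [[[0, 0, -0.01], 0], [[0, 0, -0.03], 0], [[0, 0, -0.03], 0], [[0.006, 0.026, 0], 0], [[0.006, 0.026, 0], 0], [[0, 0, 0], 0], [[0, 0, 0], 0]]}}

```text
t: 17.95
tool_pos: [0.677, -0.0399, 0.2107]
tool_rot: [-2.196, -2.246, 0.0]
contact_force: [-0.1, 0.1, -0.1]
opening: 0.0429
grip_force: 0.0
```

```bash
python3 tab.py b .026; python3 -c "
from go import *
rel([.677,-.04,.14],.022)"
```

```text
pos [ 0.677  -0.0399  0.2107] yaw 0.0225 tilt [-3.e-04 -2.e-04 -1.e+00] F [-0.1  0.1 -0.1] open 0.0429 q [-0.17  0.24  1.56 -0.    1.34 -0.19] t 17.95
target [ 0.625 -0.05   0.14 ] shift [-0.0089 -0.0522  0.0707] turn 0.0005
0.026 row 226 tip u 379 [0.6258 0.0059]
0.026 row 227 tip u 378 [0.624  0.0077]
0.026 row 228 tip u 378 [0.6221 0.0077]
pos [ 0.6766 -0.04    0.2104] yaw 0.0221 tilt [-7.e-04 -0.e+00 -1.e+00] F [-0.4  0.1 -0.2] open 0.0424 q [-0.17  0.24  1.56 -0.    1.34 -0.19] t 18.0
target [ 0.677 -0.04   0.14 ] shift [0.     0.0005 0.0704] turn 0.0001
```

Blue is unmoved after release. Now I grip the green rib and slide it 10 mm back along its slot.

{"api": "drive_tool", "payload": {"rows": [[[0, 0, 0.02], 0], [[0, 0, 0.02], 0], [[0, 0, 0.015], 0], [[0, 0, 0.01], 0], [[0, 0, 0.003], 0], [[0, 0, 0], 0], [[0, 0, 0], 0]]}}

```text
t: 18.7
tool_pos: [0.6776, -0.0401, 0.1435]
tool_rot: [2.196, 2.245, 0.001]
contact_force: [0.1, 0.3, 0.2]
opening: 0.0429
grip_force: 0.0
```

{"api": "drive_tool", "payload": {"rows": [[[0, 0, 0], 0], [[0, 0, 0], 0], [[0, 0, 0], 0], [[0, 0, 0], 0], [[-0.003, 0, 0], 0], [[-0.003, 0, 0], 0], [[-0.003, 0, 0], 0], [[-0.001, 0, 0], 0], [[0, 0, 0], 0]], "jaw": 1, "grip_force": 40}}

```text
t: 19.6
tool_pos: [0.6776, -0.0487, 0.1436]
tool_rot: [-2.196, -2.245, -0.005]
contact_force: [-2.4, 5.5, 6.7]
opening: 0.0109
grip_force: 40.1
```

```bash
python3 tab.py g .026
```

```text
pos [ 0.6776 -0.0487  0.1436] yaw 0.022 tilt [ 9.0e-04  3.2e-03 -1.0e+00] F [-2.4  5.5  6.7] open 0.0109 q [-0.18  0.31  1.6   0.    1.23 -0.21] t 19.6
target [ 0.625 -0.05   0.14 ] shift [-0.0001 -0.0526  0.0035] turn 0.0
0.026 row 197 tip u 386 [ 0.6793 -0.0069]
0.026 row 198 tip u 376 [0.6773 0.0115]
0.026 row 199 tip u 376 [0.6754 0.0115]
0.026 row 200 tip u 376 [0.6736 0.0115]
0.026 row 201 tip u 386 [ 0.6719 -0.0069]
```

{"api": "drive_tool", "payload": {"rows": [[[-0.002, 0, 0], 0], [[-0.0015, 0, 0], 0], [[0, 0, 0], 0], [[0, 0, 0], 0]]}}

```text
t: 20.05
tool_pos: [0.6777, -0.0524, 0.1435]
tool_rot: [-2.196, -2.245, -0.004]
contact_force: [-2.4, 5.4, 5.6]
opening: 0.0112
grip_force: 40.1
```

```bash
python3 tab.py g .026
```

```text
pos [ 0.6777 -0.0524  0.1435] yaw 0.0223 tilt [ 9.0e-04  2.3e-03 -1.0e+00] F [-2.4  5.4  5.6] open 0.0112 q [-0.19  0.32  1.59  0.    1.23 -0.21] t 20.05
target [ 0.625 -0.05   0.14 ] shift [ 0.0036 -0.0526  0.0035] turn 0.0003
0.026 row 197 tip u 389 [ 0.6793 -0.0124]
0.026 row 198 tip u 378 [0.6773 0.0078]
0.026 row 199 tip u 378 [0.6755 0.0078]
0.026 row 200 tip u 378 [0.6736 0.0078]
0.026 row 201 tip u 388 [ 0.6719 -0.0106]
```

{"api": "drive_tool", "payload": {"rows": [[[0.001, 0, 0.002], 0], [[0, 0, 0.001], 0], [[0, 0, 0], 0]]}}

```text
t: 20.4
tool_pos: [0.6782, -0.0521, 0.1434]
tool_rot: [2.196, 2.246, 0.002]
contact_force: [-5.7, 3.9, 15.6]
opening: 0.0112
grip_force: 42.0
```

{"api": "drive_tool", "payload": {"rows": [[[0, 0, 0], 0], [[0, 0, 0], 0], [[0, 0, 0], 0], [[0, 0, 0], 0], [[0, 0, -0.01], 0], [[0, 0, -0.03], 0], [[0, 0, -0.04], 0], [[0, 0, 0], 0], [[0, 0, 0], 0]], "jaw": 0.5}}

```text
t: 21.3
tool_pos: [0.6782, -0.0527, 0.222]
tool_rot: [2.195, 2.243, 0.004]
contact_force: [-0.4, 0.1, -0.7]
opening: 0.0429
grip_force: 0.0
```

```bash
python3 tab.py g .026; python3 -c "
from go import *
rel([.487,.233,.22],-.079)"
```

```text
pos [ 0.6782 -0.0527  0.222 ] yaw 0.0219 tilt [ 4.e-03 -8.e-04 -1.e+00] F [-0.4  0.1 -0.7] open 0.0429 q [-0.19  0.24  1.55 -0.    1.35 -0.21] t 21.3
target [ 0.625 -0.05   0.14 ] shift [ 0.004  -0.0535  0.0818] turn -0.0001
0.026 row 197 tip u 389 [ 0.6793 -0.0124]
0.026 row 198 tip u 379 [0.6773 0.006 ]
0.026 row 199 tip u 378 [0.6755 0.0078]
0.026 row 200 tip u 378 [0.6736 0.0078]
0.026 row 201 tip u 379 [0.6718 0.006 ]
pos [ 0.6773 -0.0525  0.2198] yaw 0.0219 tilt [ 4.e-04 -1.e-04 -1.e+00] F [ 0.9  0.3 -0.3] open 0.043 q [-0.19  0.24  1.55  0.    1.35 -0.21] t 21.35
target [0.487 0.233 0.22 ] shift [ 0.2896 -0.184  -0.0003] turn 0.1009
```

Green is in place. Next, red.

{"api": "drive_tool", "payload": {"rows": [[[0.036, -0.023, 0], 0], [[0.036, -0.023, 0], 0], [[0.036, -0.023, 0], 0], [[0.036, -0.023, 0], 0], [[0.036, -0.023, 0], 0], [[0.036, -0.023, 0], 0], [[0.036, -0.023, 0], 0], [[0.036, -0.023, 0], 0], [[0, 0, 0], 0.1], [[0, 0, 0], 0]]}}

```text
t: 22.35
tool_pos: [0.4854, 0.2321, 0.2175]
tool_rot: [-2.303, -2.135, 0.005]
contact_force: [-0.2, -0.2, -0.2]
opening: 0.0429
grip_force: 0.0
```

```bash
python3 -c "
from go import *
rel([.487,.233,.138],-.079)"
```

```text
pos [0.4854 0.2321 0.2175] yaw -0.0756 tilt [-0.0031 -0.0011 -1.    ] F [-0.2 -0.2 -0.2] open 0.0429 q [ 0.31 -0.08  1.9  -0.    1.33  0.38] t 22.35
target [0.487 0.233 0.138] shift [0.0012 0.0018 0.0795] turn 0.0034
```

{"api": "drive_tool", "payload": {"rows": [[[0.001, 0.0015, 0.01], 0.003], [[0, 0, 0.025], 0], [[0, 0, 0.02], 0], [[0, 0, 0.014], 0], [[0, 0, 0.01], 0], [[0, 0, 0], 0], [[0, 0, 0], 0]]}}

```text
t: 23.05
tool_pos: [0.489, 0.2321, 0.1407]
tool_rot: [2.31, 2.129, 0.001]
contact_force: [-0.0, -0.5, -0.6]
opening: 0.0426
grip_force: 0.0
```

{"api": "drive_tool", "payload": {"rows": [[[0, 0, 0], 0], [[0, 0, 0], 0], [[0, 0, 0], 0], [[0, 0, 0], 0], [[0, 0, 0], 0]], "jaw": 1, "grip_force": 60}}

```text
t: 23.55
tool_pos: [0.489, 0.2326, 0.1417]
tool_rot: [2.309, 2.13, 0.002]
contact_force: [-2.6, 0.3, 6.2]
opening: 0.0111
grip_force: 59.4
```

{"api": "drive_tool", "payload": {"rows": [[[-0.007, 0, 0], 0], [[-0.007, 0, 0], 0], [[-0.007, 0, 0], 0], [[-0.007, 0, 0], 0], [[-0.007, 0, 0], 0], [[0, 0, 0], 0], [[0, 0, -0.01], 0], [[0, 0, -0.02], 0], [[0, 0, -0.03], 0], [[0, 0, -0.025], 0]]}}

```text
t: 24.55
tool_pos: [0.4856, 0.197, 0.2264]
tool_rot: [2.309, 2.129, -0.001]
contact_force: [-0.1, 0.1, -0.3]
opening: 0.0109
grip_force: 58.6
```

```bash
python3 -c "
from go import *
rel([.521,-.051,.22],.022)"
```

```text
pos [0.4856 0.197  0.2264] yaw -0.0809 tilt [ 2.0e-04 -1.1e-03 -1.0e+00] F [-0.1  0.1 -0.3] open 0.0109 q [ 0.24 -0.13  1.92 -0.    1.35  0.32] t 24.55
target [ 0.521 -0.051  0.22 ] shift [-0.2443  0.0553  0.0067] turn -0.1029
```

{"api": "drive_tool", "payload": {"rows": [[[-0.0305, 0.0069, 0], 0], [[-0.0305, 0.0069, 0], 0], [[-0.0305, 0.0069, 0], 0], [[-0.0305, 0.0069, 0], 0], [[-0.0305, 0.0069, 0], 0], [[-0.0305, 0.0069, 0], 0], [[-0.0305, 0.0069, 0], 0], [[-0.0305, 0.0069, 0.006], 0], [[0, 0, 0], -0.103], [[0, 0, 0], 0]]}}

```text
t: 25.55
tool_pos: [0.5207, -0.0512, 0.219]
tool_rot: [-2.198, -2.244, 0.002]
contact_force: [-0.5, -0.4, -1.9]
opening: 0.0112
grip_force: 58.9
```

```bash
python3 tab.py r .104;  python3 -c "
from go import *
rel([.521,-.051,.165],.022)
s=snap('side');cv2.imwrite('pics/r3.png',cv2.resize(s['image'][150:310,180:360],None,fx=4,fy=3.7,interpolation=2))
o=ctrl.get_obs();F=(o['tool_pos'][:2],.022);z=o['tool_pos'][2]-.1317
for l in [(.005,-.038,z+.007),(.005,.038,z+.007),(0,.056,z+.01)]: print(l,((proj(s,[*loc(F,*l[:2]),l[2]])[0]-[180,150])*[4,3.7]).round())
"
```

```text
pos [ 0.5207 -0.0512  0.219 ] yaw 0.0204 tilt [-9.e-04 -6.e-04 -1.e+00] F [-0.5 -0.4 -1.9] open 0.0112 q [-0.24 -0.12  1.93 -0.    1.34 -0.26] t 25.55
target [ 0.625 -0.05   0.14 ] shift [-0.0009  0.1044  0.079 ] turn -0.0016
0.104 row 284 tip u 395 [ 0.5238 -0.014 ]
0.104 row 285 tip u 394 [ 0.5221 -0.0124]
0.104 row 286 tip u 385 [0.5204 0.0026]
0.104 row 287 tip u 384 [0.5187 0.0043]
0.104 row 288 tip u 384 [0.517  0.0042]
pos [ 0.5207 -0.0507  0.2192] yaw 0.0195 tilt [-6.e-04 -5.e-04 -1.e+00] F [-0.4  0.8 -0.6] open 0.0109 q [-0.24 -0.12  1.93 -0.    1.34 -0.26] t 25.6
target [ 0.521 -0.051  0.165] shift [-0.0003  0.0003  0.0542] turn -0.0025
(0.005, -0.038, np.float64(0.09458898083512512)) [150. 201.]
(0.005, 0.038, np.float64(0.09458898083512512)) [310. 203.]
(0, 0.056, np.float64(0.09758898083512511)) [349. 195.]
```

View pics/r3.png

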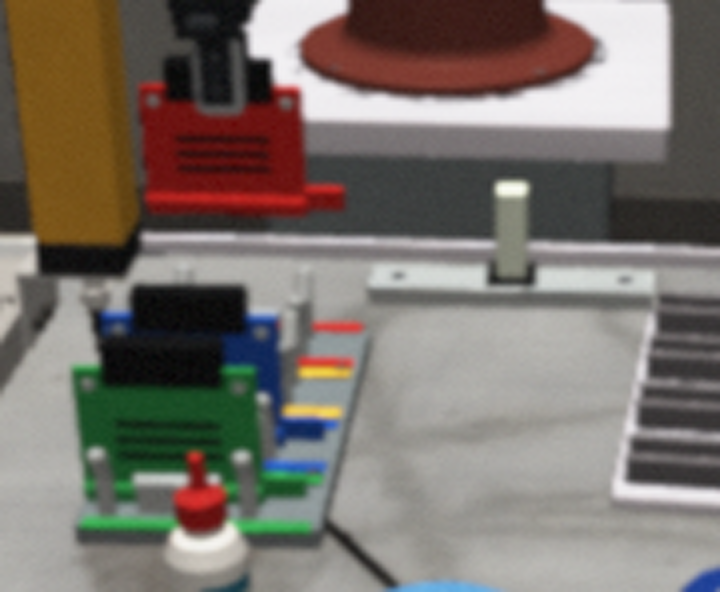

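The red panel hangs level above its slot, about 3.5 mm too far from the stage; I correct that and press. The straightedge handle has moved in the side view (460 to 512 px), so it has been knocked and I'll measure it again later.

{"api": "drive_tool", "payload": {"rows": [[[0.0035, 0.0005, 0.02], 0], [[0, 0, 0.015], 0], [[0, 0, 0.01], 0], [[0, 0, 0.007], 0], [[0, 0, 0.003], 0], [[0, 0, 0], 0], [[0, 0, 0], 0]], "grip_force": 90}}

```text
t: 26.35
tool_pos: [0.5218, -0.0469, 0.165]
tool_rot: [2.196, 2.245, 0.001]
contact_force: [1.4, 0.1, -1.4]
opening: 0.0105
grip_force: 91.3
```

{"api": "drive_tool", "payload": {"rows": [[[0, 0, 0.003], 0], [[0, 0, 0.004], 0], [[0, 0, 0.004], 0], [[0, 0, 0.004], 0], [[0, 0, 0], 0]]}}

```text
t: 26.85
tool_pos: [0.522, -0.0471, 0.1506]
tool_rot: [2.196, 2.245, 0.0]
contact_force: [-0.8, -0.4, 4.4]
opening: 0.0105
grip_force: 92.4
```

{"api": "drive_tool", "payload": {"rows": [[[0, 0, 0.003], 0], [[0, 0, 0.003], 0], [[0, 0, 0.002], 0], [[0, 0, 0], 0], [[0, 0, 0], 0]]}}

```text
t: 27.35
tool_pos: [0.5221, -0.0472, 0.1438]
tool_rot: [2.196, 2.245, -0.001]
contact_force: [-5.5, -1.2, 12.6]
opening: 0.0103
grip_force: 93.6
```

```bash
python3 tab.py r .026
```

```text
pos [ 0.5221 -0.0472  0.1438] yaw 0.0224 tilt [ 5.0e-04 -1.2e-03 -1.0e+00] F [-5.5 -1.2 12.6] open 0.0103 q [-0.23 -0.03  1.98 -0.    1.19 -0.25] t 27.35
target [ 0.625 -0.05   0.14 ] shift [-0.0051  0.1028  0.0039] turn 0.0004
0.026 row 282 tip u 387 [ 0.5238 -0.0091]
0.026 row 283 tip u 378 [0.5219 0.0073]
0.026 row 284 tip u 378 [0.5201 0.0073]
0.026 row 285 tip u 378 [0.5182 0.0073]
0.026 row 286 tip u 390 [ 0.5165 -0.0146]
```

{"api": "drive_tool", "payload": {"rows": [[[0, 0, 0.002], 0], [[0, 0, 0.001], 0], [[0, 0, 0], 0], [[0, 0, 0], 0]]}}

```text
t: 27.8
tool_pos: [0.5227, -0.0473, 0.1437]
tool_rot: [2.195, 2.245, -0.001]
contact_force: [-10.9, -0.4, 25.0]
opening: 0.0104
grip_force: 96.0
```

{"api": "drive_tool", "payload": {"rows": [[[0, 0, -0.002], 0], [[0, 0, -0.002], 0], [[0, 0, 0], 0], [[0, 0, 0], 0]]}}

```text
t: 28.2
tool_pos: [0.5219, -0.0471, 0.1439]
tool_rot: [2.196, 2.245, -0.0]
contact_force: [-4.4, -0.3, 9.2]
opening: 0.0103
grip_force: 93.1
```

{"api": "drive_tool", "payload": {"rows": [[[0, 0, 0], 0], [[0, 0, 0], 0], [[0, 0, 0], 0], [[0, 0, 0], 0], [[0, 0, -0.01], 0], [[0, 0, -0.03], 0], [[0, 0, -0.03], 0], [[0, 0, -0.03], 0], [[0, 0, -0.01], 0], [[0, 0, 0], 0]], "jaw": 0.5}}

```text
t: 29.2
tool_pos: [0.5219, -0.0469, 0.2536]
tool_rot: [2.196, 2.244, 0.002]
contact_force: [-0.3, 0.1, 0.2]
opening: 0.0428
grip_force: 0.0
```

{"api": "drive_tool", "payload": {"rows": [[[0.03, -0.02, -0.01], 0], [[0.045, -0.01, 0], 0], [[0.045, 0, 0], 0], [[0.045, 0, 0], 0], [[0.045, 0, 0], 0], [[0.03, 0, 0], 0], [[0, 0, 0], 0]]}}

```text
t: 29.9
tool_pos: [0.4845, 0.1952, 0.2594]
tool_rot: [-2.189, -2.248, 0.005]
contact_force: [0.6, -0.8, -0.7]
opening: 0.0424
grip_force: 0.0
```

```bash
python3 - <<'E'
from go import *
o=ctrl.get_obs();print(o['tool_pos'])
s=snap('side','s5');d=snap('top','t5')
a=cv2.resize(d['image'][180:360,260:440],None,fx=3.3,fy=3.3,interpolation=2)
b=cv2.resize(s['image'][180:310,190:250],None,fx=3.3,fy=3.3,interpolation=2)
b=cv2.copyMakeBorder(b,0,a.shape[0]-b.shape[0],0,0,0)
cv2.imwrite('pics/c5.png',np.hstack([a,b]))
E
```

```text
[0.48453983 0.19516863 0.25936721]
```

View pics/c5.png

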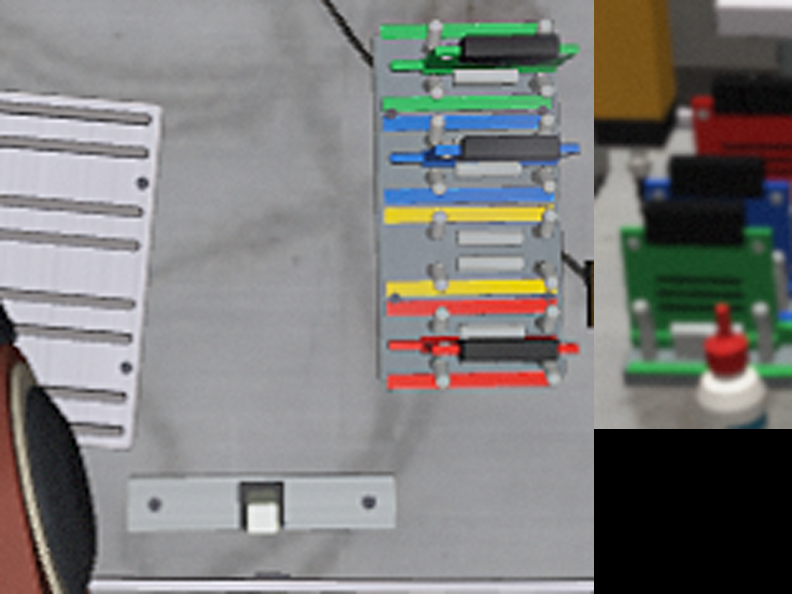

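All three panels are down with their tabs just inside the edge. The straightedge corners are at crop (128,479), (396,475), (396,527) and (128,531), with the handle top at (263,517); the rack edge runs from (374,40) to (378,388).

```bash
cat > fit2.py <<'E'
from go import *
from scipy.optimize import least_squares as LS
d=snap('top');I=d['image']
cv=lambda p:(np.array(p,float)+.5)/3.3-.5+[260,180]
L=[(.075,-.015,.012),(-.075,-.015,.012),(-.075,.015,.012),(.075,.015,.012),(0,0,.068)];P=np.array([cv(p) for p in[(128,479),(396,475),(396,527),(128,531),(263,517)]])
f=lambda s:(proj(d,[[*loc((s[:2],s[2]),l[0],l[1]),l[2]] for l in L])-P).ravel()
r=LS(f,[.4,.07,1.57]);print('se',r.x.round(4),np.abs(r.fun).max().round(2),r.fun.round(1))
g=cv2.GaussianBlur(cv2.cvtColor(I,cv2.COLOR_BGR2GRAY).astype(float),(1,5),0)
E=[]
for v in range(205,292,2):
    D=g[v,370:376]-g[v,372:378]; k=np.argmax(D); u=371+k+np.clip(.0,0,0)
    w=np.clip(D,0,None); u=371+(w*np.arange(6)).sum()/w.sum()
    E.append(ray(d,(u,v),.012)[:2])
E=np.array(E);a=np.polyfit(E[:,0],E[:,1],1)
res=E[:,1]-np.polyval(a,E[:,0]);k=abs(res)<.0015;a=np.polyfit(E[k,0],E[k,1],1)
print('edge y=%.4f at x=.597, slope %.4f, n %d std %.4f'%(np.polyval(a,.597),a[0],k.sum(),res.std()))
# rack centre x: corners
for p in((374,25),(378,388),(374,36)):print(ray(d,cv(p),.012).round(4))
rel([*r.x[:2],.25],-np.pi/2)
E
python3 fit2.py
```

```text
se [0.4303 0.0765 1.5931] 0.45 [-0.1 -0.4 -0.1 -0.3  0.1  0.1  0.1  0.1 -0.   0.4]
edge y=0.0151 at x=.597, slope 0.0148, n 42 std 0.0007
[0.6994 0.0151 0.012 ]
[0.495 0.012 0.012]
[0.6931 0.015  0.012 ]
pos [0.4854 0.192  0.2603] yaw 0.022 tilt [-0.0033 -0.0012 -1.    ] F [ 0.5  1.  -0.4] open 0.0427 q [ 0.23 -0.16  1.89 -0.    1.41  0.21] t 30.05
target [0.4303 0.0765 0.25  ] shift [-0.1142 -0.0576  0.0106] turn 1.5928
```

{"api": "drive_tool", "payload": {"rows": [[[-0.0142, -0.0072, 0], 0], [[-0.03, -0.015, 0], 0], [[-0.03, -0.015, 0], 0], [[-0.03, -0.015, 0], 0], [[-0.01, -0.005, 0], 0], [[0, 0, 0], 0.142], [[0, 0, 0], 0.142], [[0, 0, 0], 0.142], [[0, 0, 0], 0.142], [[0, 0, 0], 0.142]], "jaw": 0.6}}

```text
t: 31.05
tool_pos: [0.4313, 0.0763, 0.2622]
tool_rot: [-2.845, -1.332, -0.0]
contact_force: [0.8, 0.0, 0.3]
opening: 0.0341
grip_force: 0.0
```

{"api": "drive_tool", "payload": {"rows": [[[0, 0, 0], 0.142], [[0, 0, 0], 0.142], [[0, 0, 0], 0.142], [[0, 0, 0], 0.142], [[0, 0, 0], 0.142], [[0, 0, 0], 0.142], [[0, 0, 0], 0], [[0, 0, 0], 0]]}}

```text
t: 31.85
tool_pos: [0.4314, 0.0766, 0.2623]
tool_rot: [-3.141, -0.051, 0.0]
contact_force: [-0.7, 0.3, 0.2]
opening: 0.0342
grip_force: 0.0
```

```bash
python3 -c "
from go import *
rel([.4303,.0765,.107],-1.5485)"
```

```text
pos [0.4314 0.0766 0.2623] yaw -1.538 tilt [-1.e-04  1.e-04 -1.e+00] F [-0.7  0.3  0.2] open 0.0342 q [ 0.01 -0.39  2.08  0.    1.46  1.54] t 31.85
target [0.4303 0.0765 0.107 ] shift [-1.100e-03  1.000e-04  1.553e-01] turn 0.0105
```

{"api": "drive_tool", "payload": {"rows": [[[-0.001, 0, 0.03], 0.01], [[0, 0, 0.04], 0], [[0, 0, 0.035], 0], [[0, 0, 0.025], 0], [[0, 0, 0.015], 0], [[0, 0, 0.01], 0], [[0, 0, 0], 0], [[0, 0, 0], 0]]}}

```text
t: 32.65
tool_pos: [0.431, 0.077, 0.1081]
tool_rot: [-3.141, -0.034, -0.002]
contact_force: [0.9, 1.1, 0.0]
opening: 0.0339
grip_force: 0.0
```

{"api": "drive_tool", "payload": {"rows": [[[0, 0, 0], 0], [[0, 0, 0], 0], [[0, 0, 0], 0], [[0, 0, 0], 0], [[0, 0, 0], 0]], "jaw": 1, "grip_force": 60}}

```text
t: 33.15
tool_pos: [0.4316, 0.077, 0.1089]
tool_rot: [3.141, 0.033, 0.004]
contact_force: [0.4, -0.4, 6.6]
opening: 0.0152
grip_force: 59.5
```

{"api": "drive_tool", "payload": {"rows": [[[0, 0, -0.01], 0], [[0, 0, -0.02], 0], [[0, 0, -0.02], 0], [[0, 0, -0.02], 0], [[0, 0, 0], 0], [[0, 0, 0], 0]]}}

```text
t: 33.75
tool_pos: [0.43, 0.0771, 0.1769]
tool_rot: [-3.141, -0.033, 0.001]
contact_force: [-1.0, 0.3, -3.6]
opening: 0.0151
grip_force: 58.8
```

{"api": "drive_tool", "payload": {"rows": [[[0, 0, 0], -0.14], [[0, 0, 0], -0.14], [[0, 0, 0], -0.14], [[0, 0, 0], -0.14], [[0, 0, 0], -0.14], [[0, 0, 0], -0.14], [[0, 0, 0], -0.14], [[0, 0, 0], -0.14], [[0, 0, 0], -0.14], [[0, 0, 0], -0.14]]}}

```text
t: 34.75
tool_pos: [0.4291, 0.0771, 0.175]
tool_rot: [-2.374, -2.054, 0.005]
contact_force: [0.1, -0.6, -3.7]
opening: 0.0152
grip_force: 58.6
```

{"api": "drive_tool", "payload": {"rows": [[[0, 0, 0], -0.14], [[0, 0, 0], -0.03], [[0, 0, 0], 0], [[0, 0, 0], 0]]}}

```text
t: 35.15
tool_pos: [0.43, 0.077, 0.1766]
tool_rot: [-2.201, -2.241, 0.002]
contact_force: [1.4, -0.4, -2.7]
opening: 0.015
grip_force: 58.6
```

```bash
python3 -c "
from go import *
rel([.597,.045,.177],.018)"
```

```text
pos [0.43   0.077  0.1766] yaw 0.0181 tilt [-0.0016  0.     -1.    ] F [ 1.4 -0.4 -2.7] open 0.015 q [ 0.01 -0.31  2.16  0.    1.29 -0.01] t 35.15
target [0.597 0.045 0.177] shift [-0.035   0.1664 -0.0007] turn 0.0001
```

{"api": "drive_tool", "payload": {"rows": [[[-0.007, 0.0333, 0], 0], [[-0.007, 0.0333, 0], 0], [[-0.007, 0.0333, 0], 0], [[-0.007, 0.0333, 0], 0], [[-0.007, 0.0333, 0], 0], [[0, 0, 0], 0], [[0, 0, 0.03], 0], [[0, 0, 0.025], 0], [[0, 0, 0], 0], [[0, 0, 0], 0]]}}

```text
t: 36.15
tool_pos: [0.5969, 0.0455, 0.1219]
tool_rot: [-2.199, -2.242, 0.002]
contact_force: [0.6, -0.1, -2.3]
opening: 0.0151
grip_force: 60.0
```

```bash
python3 - <<'E'
from go import *
rel([.597,.030,.109],.018)
s=snap('side');d=snap('top')
a=cv2.resize(d['image'][180:320,300:440],None,fx=4,fy=4,interpolation=2)
b=cv2.resize(s['image'][200:330,190:300],None,fx=2.1,fy=2.1,interpolation=2)
b=cv2.copyMakeBorder(b,0,a.shape[0]-b.shape[0],0,0,0)
cv2.imwrite('pics/c6.png',np.hstack([a,b]))
E
```

```text
pos [0.5969 0.0455 0.1219] yaw 0.0195 tilt [-1.9e-03  1.0e-04 -1.0e+00] F [ 0.6 -0.1 -2.3] open 0.0151 q [-0.05  0.17  1.81  0.    1.17 -0.07] t 36.15
target [0.597 0.03  0.109] shift [-0.0155 -0.0002  0.0129] turn 0.0015
```

View pics/c6.png

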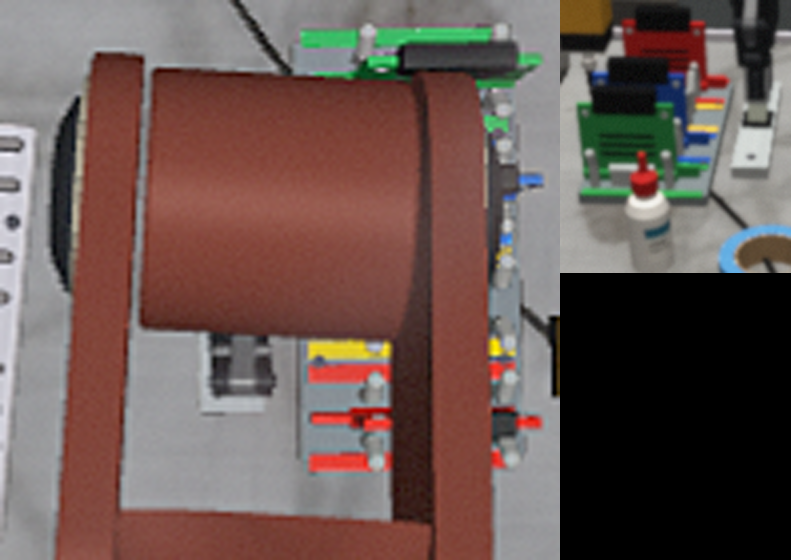

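{"api": "drive_tool", "payload": {"rows": [[[0, 0, 0.006], 0], [[0, 0, 0.005], 0], [[-0.004, 0, 0], 0], [[-0.004, 0, 0], 0], [[-0.002, 0, 0], 0], [[0, 0, 0], 0], [[0, 0, 0], 0]]}}

```text
t: 36.95
tool_pos: [0.598, 0.0353, 0.1116]
tool_rot: [2.199, 2.243, 0.0]
contact_force: [-0.0, 1.0, -3.8]
opening: 0.0153
grip_force: 60.0
```

{"api": "drive_tool", "payload": {"rows": [[[-0.0015, 0, 0], 0], [[-0.0015, 0, 0], 0], [[-0.0015, 0, 0], 0], [[0, 0, 0], 0], [[0, 0, 0], 0]]}}

```text
t: 37.45
tool_pos: [0.5979, 0.0308, 0.1114]
tool_rot: [-2.199, -2.243, -0.0]
contact_force: [-0.4, 0.5, -3.4]
opening: 0.0152
grip_force: 60.0
```

{"api": "drive_tool", "payload": {"rows": [[[-0.001, 0, 0], 0], [[-0.001, 0, 0], 0], [[0, 0, 0], 0], [[0, 0, 0], 0]]}}

```text
t: 37.85
tool_pos: [0.598, 0.0289, 0.1114]
tool_rot: [2.199, 2.244, 0.0]
contact_force: [-0.0, 0.3, -3.4]
opening: 0.0151
grip_force: 60.1
```

{"api": "drive_tool", "payload": {"rows": [[[-0.001, 0, 0], 0], [[-0.001, 0, 0], 0], [[0, 0, 0], 0], [[0, 0, 0], 0]]}}

```text
t: 38.25
tool_pos: [0.5979, 0.028, 0.1115]
tool_rot: [-2.197, -2.242, -0.003]
contact_force: [-1.3, 5.7, -1.4]
opening: 0.0148
grip_force: 60.2
```

```bash
python3 -c "
from go import *
rel([.597,.030,.109],.018);print(ctrl.get_obs()['wrist_torque'].round(2))"
```

```text
pos [0.5979 0.028  0.1115] yaw 0.0202 tilt [-3.0e-04  2.6e-03 -1.0e+00] F [-1.3  5.7 -1.4] open 0.0148 q [-0.08  0.18  1.81  0.    1.15 -0.1 ] t 38.25
target [0.597 0.03  0.109] shift [ 0.002  -0.0009  0.0025] turn 0.0022
[1.   0.09 0.23]
```

{"api": "drive_tool", "payload": {"rows": [[[0, 0, 0.001], 0], [[0, 0, 0.0015], 0], [[-0.001, 0, 0], -0.006], [[0, 0, 0], 0], [[0, 0, 0], 0]]}}

```text
t: 38.75
tool_pos: [0.5983, 0.0278, 0.1094]
tool_rot: [-2.191, -2.248, -0.006]
contact_force: [0.6, 8.4, -0.3]
opening: 0.015
grip_force: 60.4
```

```bash
python3 -c "
from go import *
rel([.597,.030,.109],.018);print(ctrl.get_obs()['wrist_torque'].round(2))"
```

```text
pos [0.5983 0.0278 0.1094] yaw 0.0254 tilt [ 9.0e-04  4.5e-03 -1.0e+00] F [ 0.6  8.4 -0.3] open 0.015 q [-0.08  0.19  1.81  0.01  1.14 -0.11] t 38.75
target [0.597 0.03  0.109] shift [ 0.0023 -0.0013  0.0004] turn 0.0074
[ 1.53 -0.02  0.01]
```

{"api": "drive_tool", "payload": {"rows": [[[0, 0, 0.001], 0], [[0, 0, 0], 0], [[0, 0, 0], 0]]}}

```text
t: 39.05
tool_pos: [0.5984, 0.0278, 0.1091]
tool_rot: [-2.191, -2.248, -0.006]
contact_force: [-1.9, 8.6, 2.7]
opening: 0.0153
grip_force: 60.8
```

```bash
python3 -c "
from go import *
rel([.597,.030,.109],.018);print(ctrl.get_obs()['wrist_torque'].round(2))"
```

```text
pos [0.5984 0.0278 0.1091] yaw 0.0254 tilt [ 8.0e-04  4.4e-03 -1.0e+00] F [-1.9  8.6  2.7] open 0.0153 q [-0.08  0.19  1.81  0.    1.14 -0.11] t 39.05
target [0.597 0.03  0.109] shift [ 0.0023 -0.0014  0.0001] turn 0.0074
[1.58 0.34 0.01]
```

Contact with both the bench and the rack edge. Release, but reduce the lateral preload first.

{"api": "drive_tool", "payload": {"rows": [[[0.0008, 0, 0.0005], 0], [[0, 0, 0], 0], [[0, 0, 0], 0]], "grip_force": 20}}

```text
t: 39.35
tool_pos: [0.5984, 0.028, 0.109]
tool_rot: [-2.192, -2.249, -0.004]
contact_force: [-3.3, 6.6, 4.7]
opening: 0.0147
grip_force: 61.3
```

{"api": "drive_tool", "payload": {"rows": [[[0, 0, 0], 0], [[0, 0, 0], 0], [[0, 0, 0], 0], [[0, 0, 0], 0], [[0, 0, -0.01], 0], [[0, 0, -0.03], 0], [[0, 0, -0.04], 0], [[0, 0, -0.04], 0], [[0, 0, -0.04], 0], [[0, 0, 0], 0]], "jaw": 0.6}}

```text
t: 40.35
tool_pos: [0.6011, 0.0264, 0.2767]
tool_rot: [2.185, 2.242, 0.014]
contact_force: [0.2, 0.2, 1.3]
opening: 0.0342
grip_force: 0.0
```

{"api": "drive_tool", "payload": {"rows": [[[0.03, -0.02, 0], 0], [[0.04, -0.03, 0], 0], [[0.04, -0.03, 0], 0], [[0.04, -0.03, 0], 0], [[0.03, -0.02, 0], 0], [[0, -0.02, 0], 0], [[0, 0, 0], 0]]}}

```text
t: 41.05
tool_pos: [0.4416, 0.2035, 0.2672]
tool_rot: [-2.189, -2.253, 0.0]
contact_force: [-0.8, -0.6, -1.0]
opening: 0.0343
grip_force: 0.0
```

```bash
python3 - <<'E'
from go import *
rel([.597,.030,.109],.018)
d=snap('top');s=snap('side')
a=cv2.resize(d['image'][180:310,340:440],None,fx=4.5,fy=4.5,interpolation=2)
b=cv2.resize(s['image'][190:310,190:290],None,fx=3.4,fy=3.4,interpolation=2)
b=cv2.copyMakeBorder(b,0,a.shape[0]-b.shape[0],0,0,0)
cv2.imwrite('pics/c7.png',np.hstack([a,b]))
E
```

```text
pos [0.4416 0.2035 0.2672] yaw 0.0286 tilt [-3.e-04 -2.e-04 -1.e+00] F [-0.8 -0.6 -1. ] open 0.0343 q [ 0.28 -0.26  1.97 -0.    1.44  0.25] t 41.05
target [0.597 0.03  0.109] shift [-0.1778  0.1504  0.1582] turn 0.0106
```

View pics/c7.png

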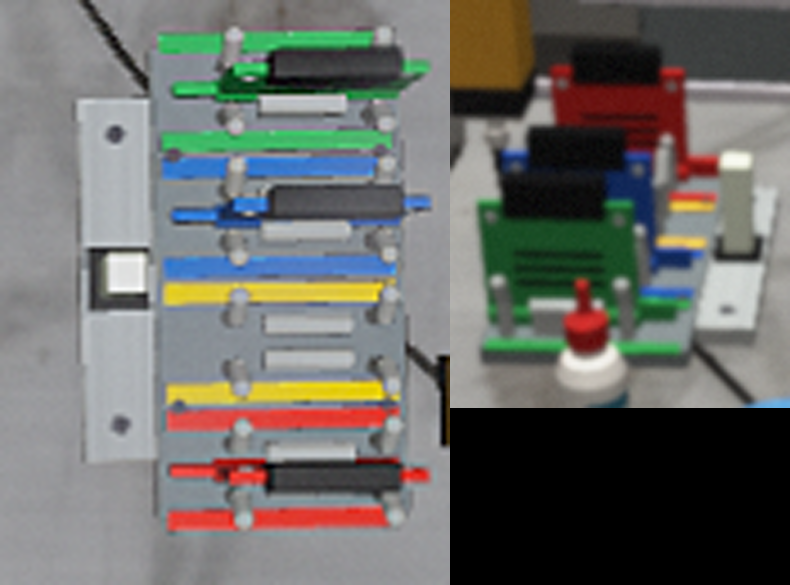

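The final view shows the straightedge flush along the rack edge and centred on it (bar mid row 280, rack mid row 280). All three panels are seated in their own slots.

```bash
python3 -c "
from station import ctrl
print(ctrl.finish_job())"
```

```text
the job is handed in; nothing more can be done
None
```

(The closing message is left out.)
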